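# Tip the parts tray and weigh the brass disc

### The job

The brass disc that lies loose under the clear cover of the tilting parts tray is to be weighed. Move the loupe off the scale's pan and stand it on the cork mat as it stood on the pan; lift the tray's handle to tip the tray until the disc slides out into the open corner, and lower the tray gently until it rests level again. Then pick the disc out of the corner and lay it gently flat on the pan, wholly on it, without disturbing the oil bottle, the rubber blower, the standing collet or the rectangular brass blank.

Things in the scene. Friction and masses are not known exactly. Their poses are not given: they have to be found in the camera images.
- tray_base: fixed dark base plate, 150 x 100 x 6 mm, of the tilting tray; origin on the bench under the tray's middle; x axis runs level from the tray's open corner to its handle, y across, z up. The aluminium tray on it: x -46 to 72 mm, y -56 to 56, inner floor 26 mm above the bench when level; a clear cover (top 41 mm up) closes all of it, so nothing in it can be reached from above
- tray (a joint): tip angle of the tray, rad: 0 = level, resting on its base; grows as the handle is lifted, stop at 0.7. Let go, it falls back by its weight (0.35 kg). The tray is smooth: the disc starts to slide at about 0.15 to 0.2 rad, and at 0.5 to 0.65 rad runs between 45-degree walls through a 46 mm throat to the open corner in about a second, where it stays as the tray is lowered
- tray_hinge (a point): point on the tray's fixed hinge axis, which runs along the base's y axis, 16 mm above the bench, under the open corner (at x = -75 mm in the base's frame)
- tray_handle (a point): middle of the tray's handle: a round steel bar 8 mm thick, 68 mm long, along the base's y axis, 46 mm above the bench when level (x = 115 mm in the base's frame), with about 40 mm free between it and the tray's end wall and nothing under it. It moves with the tray round the hinge, radius 192 mm, and its frame tips with the tray
- tray_corner (a point): open corner: where the disc's underside centre comes to lie, 26 mm above the bench when level, x = -70 mm in the base's frame; moves with the tray. It is a bare tongue of floor 24 mm wide (base y), 4 mm thick, x -46 to -98 mm, ending at two stop pins 10 mm high; beside it is only the bench, so fingers can reach down past the disc's two sides (in base y)
- disc_center (a point): centre of the brass disc, plain, round, 40 mm across and 4 mm thick, 45 g; it starts flat on the tray's floor under the clear cover and overhangs the tongue by 8 mm each side once in the open corner
- scale_pan (a point): centre of the top of the pocket scale's round steel pan, 68 mm across, flat without rim, 23 mm above the bench. The scale is a fixed grey box 94 x 78 x 16 mm with the pan on top; its x axis points from its display to the pan's side (pan centre 10 mm off the middle), z up
- loupe_center (a point): centre (half-way up) of the eye loupe, a black waisted barrel with a red ring at its foot, 41 mm across and 38 mm high, 35 g; starts upright on the scale's pan. z is its axis, up when it stands on its foot
- bench_vice: fixed small steel vice behind the scale or mat, 145 x 56 x 45 mm, origin under its middle; its x axis runs along it, away from the robot, and its near end (x = -72 mm) carries a cross bar 38 mm above the bench that fingers can hit
- bench_lathe: fixed bench lathe at the right; its headstock, 192 mm high, stands 0.06 to 0.18 m to the left (world +y) of its origin, within 70 mm in x
- mat_top (a point): centre of the top of the fixed round cork mat, 76 mm across and 3 mm thick
- bottle_center (a point): centre of a small oil bottle, 33 mm across, 70 mm high, standing between tray and scale; must not be moved
- blower_center (a point): point in the middle of the bulb of a red rubber dust blower, 54 mm across, its spout reaching 103 mm above the bench; this point is 34 mm up; must not be moved
- standing_collet_center (a point): centre of a steel collet standing upright, 14 mm across and 46 mm high; must not be moved
- blank_center (a point): centre of a rectangular brass blank lying flat, 32 x 50 x 10 mm; must not be moved
Things that resemble listed ones, but are neither listed nor needed, are in the scene too. Several things look just like the part that bears mat_top: the one meant starts farthest to the robot's right.

How it is judged:
By the outcome, as a careful person would: the job done as asked, in the order asked, and still so for the second after the job is handed in, with the robot touching nothing.
It also fails if it takes over 72 s, if anything falls off the work surface, if the arm or the gripper's body presses on something with over 40 N, if the wrist force passes 120 N, or if a joint passes its speed limit or range.

### The arm

A 6-joint arm with a two-finger parallel gripper is mounted at the origin on a cart in front of the work surface, level with it; the furniture and walls round the work are solid. World frame = base frame: x ahead of the robot, y to its left, z up, the work surface at z = 0. Lengths are in mm, angles in degrees, forces in N, time in s.
With the tool pointing down it reaches from about 300 to 850 mm from the base axis. Payload 4.2 kg.
Tool frame: the origin (TCP) lies at the centre of the arm's flange, where the gripper is bolted on; the fingertips stand 191 mm ahead of it and the grasp point (between the pads) lies 172 mm ahead of it; z points along the fingers, y is the direction in which the jaws open and shut (so a half turn about z gives the same grasp; the last joint's range is limited). The gripper opens to 91 mm and grips with 3 to 60 N. Pads are 32 mm wide; open, the fingers measure 118 mm over their backs; the gripper's body (76 mm by 178 mm) begins 60 mm behind the grasp point.
Start: joints at [73.281, 18.312, 89.639, -0, 72.044, -1.146], TCP at [154.365, 553.89, 404.776] pointing down, gripper open.
Joint ranges: [-177.97, 177.97], [-48.28, 115.42], [12.27, 149.76], [-77.06, 257.06], [2.81, 150.46], [-146.56, 146.56]. Speed limits (degrees/s): [147.25, 147.25, 180, 180, 180, 180].

### API

Orientations are given as [roll, pitch, yaw] about the fixed x, y, z axes, in that order (R = Rz(yaw) Ry(pitch) Rx(roll)).
In Python, from workcell import status, vision, ticket gives the robot as it stands.
- The arm moves only by the shell command python3 -m jog 'ROWS' [FORCE]. ROWS is JSON, a list of rows, each a list of 7 numbers: the finger opening in m, from 0 to 0.0912, then the shift along the tool's x, y, z in m, then the turn, a rotation vector about the tool's x, y, z in rad. A call has 1 to 12 rows; each row shifts and turns the commanded pose from where the row before left it, along the tool's axes as they then stand; what a row does not reach is not made up. A row lasts 1/8 s, in which the tool goes at most 62.5 mm and 10.7 degrees, less where a joint would pass 70% of its speed; a pose out of reach is approached as far as the arm can. A call with a gripper value outside its range is refused whole. The fingers move at their own pace and stop on an object; FORCE is the grip in N (left out, the last holds). Time passes only in rows, so rows that do not move let the fingers close. It gives the time, the measured TCP pose, the force and the opening at its end, in the units of the state.
- status.state(): the state, without advancing time (a new reading comes with each control period).
- vision.grab_frame(name): name is "scene" or "top"; returns a dict with "color" (480x640x3 uint8, blue, green, red), "depth" (480x640 float32, mm along the optical axis (not along the pixel's ray), 0 where there is no reading), "fov_y" (degrees; the focal length in pixels is half the picture's height over the tangent of half this angle, whatever the lens; pixels are square), "cx", "cy" (the principal point, pixels), "pose" (4x4, takes a point from camera to world coordinates). Camera axes: x right, y down, z forward; pixel columns grow to the right and rows downward; lengths in mm; the calibration is good to about 2 mm. A picture is of the moment at which its call begins.
- ticket.job_done(): hands the job in, once; it reports no verdict.
Trained networks look in the newest picture that a camera, given by its name, has taken for a name from the list of things; names that differ only in an ending like _2 or _b are one class to them, and where a whole thing is asked for, a point or a joint stands for the part that bears it (a point fixed in the world has none). Each returns a list of dicts, best first, with "p" (0 to 1); they miss things now and then, are a little off and sometimes report something else, mostly with a low value. They report only what shows in the picture. A call takes as long as a camera call. They do not tell look-alikes from the thing itself.
- vision.find_in(camera, label): "location" ([x, y, z] in mm, in world coordinates, good to about 4 mm: the middle of the surface that is visible of it).
- vision.silhouettes(camera, label): "pixels" (480x640 bool, what is visible of it).
The state is a dict: "time_s": time; "qpos": joint angles; "qvel": joint speeds; "effort": joint torques, N m; "ee_pos": TCP position; "ee_rot": TCP orientation; "force": force on the tool from outside, world axes, zero at the start; "torque": the same for the moment, N m; "gripper_width": finger opening in mm.
Only numpy, scipy, OpenCV 4.12 (cv2) and the standard library are available. Lean on these libraries where they do the work, as an engineer would, in place of code of your own. Each camera call takes 0.05 s, during which the arm holds its last target.

## Working session

There is one attempt and no reset: what is moved stays moved. The work goes in short steps, Python scripts to look and compute and a shell command to move; the robot and the scene stay as the last step left them, time stands still between calls to the robot, and variables do not carry over. Pictures are saved under pics/ and viewed, and the job is handed in when it is done.

```bash
ls -la; mkdir -p pics
python3 - <<'E'
from workcell import status, vision
import cv2
s=status.state(); print(s)
for n in("scene","top"):
    f=vision.grab_frame(n); cv2.imwrite(f"pics/{n}0.png",f["color"]); print(n,f["fov_y"],f["cx"],f["cy"],f["pose"].round(3).tolist())
E
```

```text
total 12
drwxr-xr-x  3 agent agent 4096 Dec  7 03:36 .
drwxr-xr-x 23 root  root  4096 Dec  7 03:36 ..
drwxr-xr-x  2 agent agent 4096 Dec  7 03:36 pics
{'time_s': 0.0, 'qpos': array([ 7.32806666e+01,  1.83505213e+01,  8.97082249e+01, -1.49074223e-03,
        7.20432369e+01, -1.14625117e+00]), 'qvel': array([ 0.0893824 ,  0.02302026, -0.00646269,  0.03537539, -0.01361126,
       -0.0118316 ]), 'effort': array([-1.97271518e-03, -4.12449253e+01, -2.31976336e+01,  7.27624283e-02,
        4.55508556e-02, -1.24560142e-04]), 'ee_pos': array([154.32276477, 553.71665679, 403.91888284]), 'ee_rot': array([-1.79898009e+02, -6.23098050e-04,  1.64427378e+02]), 'force': array([ 0.33647396, -1.5310096 ,  1.45275911]), 'torque': array([-0.00626367, -0.02975215,  0.02943664]), 'gripper_width': 91.1255599916695}
scene 43.22959662527697 319.52724504097336 243.82973200980445 [[0.793, -0.341, 0.505, -267.1], [-0.609, -0.413, 0.677, -1053.678], [-0.022, -0.845, -0.535, 815.417], [0.0, 0.0, 0.0, 1.0]]
top 42.63572834893744 308.55377302579546 242.82676502882978 [[0.093, -0.964, 0.249, 42.191], [-0.996, -0.091, 0.02, -121.408], [0.004, -0.25, -0.968, 1729.548], [0.0, 0.0, 0.0, 1.0]]
```

View pics/scene0.png

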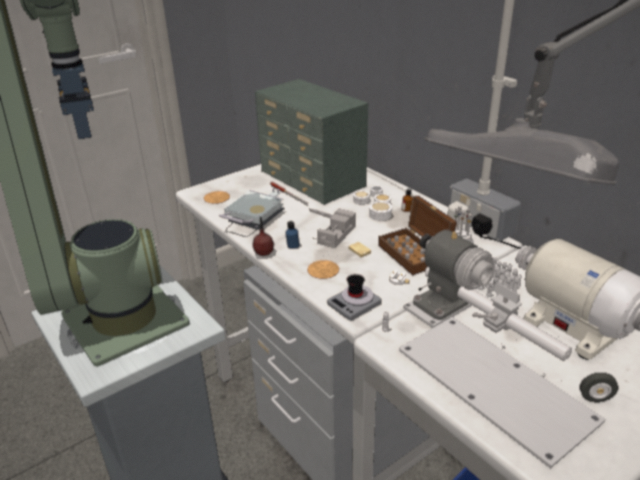

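View pics/top0.png

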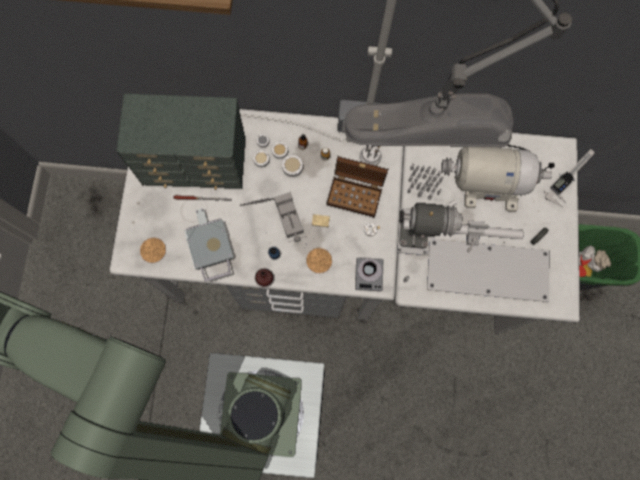

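```bash
cat > h.py <<'E'
from workcell import status, vision
import numpy as np, cv2
from scipy.spatial.transform import Rotation as R
def focal(f): return 240/np.tan(np.radians(f["fov_y"]/2))
def proj(f,P):
    P=np.atleast_2d(P); M=np.linalg.inv(f["pose"]); c=P@M[:3,:3].T+M[:3,3]; k=focal(f)
    return np.c_[c[:,0]/c[:,2]*k+f["cx"],c[:,1]/c[:,2]*k+f["cy"]]
def ray(f,u,v):
    k=focal(f); d=f["pose"][:3,:3]@np.array([(u-f["cx"])/k,(v-f["cy"])/k,1]); return f["pose"][:3,3],d
def onz(f,u,v,z):
    o,d=ray(f,u,v); return o+d*(z-o[2])/d[2]
def cloud(f,mask=None):
    v,u=np.nonzero((f["depth"]>0)&(mask if mask is not None else True)); z=f["depth"][v,u]; k=focal(f)
    c=np.c_[(u-f["cx"])/k*z,(v-f["cy"])/k*z,z]; return c@f["pose"][:3,:3].T+f["pose"][:3,3]
def tri(obs):
    A=np.zeros((3,3));b=np.zeros(3)
    for f,u,v in obs:
        o,d=ray(f,u,v); d=d/np.linalg.norm(d); Q=np.eye(3)-np.outer(d,d); A+=Q;b+=Q@o
    return np.linalg.solve(A,b)
E
python3 - <<'E'
from h import *
for n in("scene","top"):
    vision.grab_frame(n)
    for l in "tray_base tray tray_handle tray_corner disc_center scale_pan loupe_center bench_vice bench_lathe mat_top bottle_center blower_center standing_collet_center blank_center".split():
        print(n,l,[(round(d["p"],2),np.round(d["location"]).tolist()) for d in vision.find_in(n,l)[:5]])
E
```

```text
scene tray_base [(0.56, [434.0, 175.0, 40.0])]
scene tray [(0.9, [438.0, 186.0, 36.0])]
scene tray_handle [(0.92, [441.0, 182.0, 37.0])]
scene tray_corner [(0.71, [440.0, 183.0, 42.0])]
scene disc_center []
scene scale_pan [(0.85, [394.0, -284.0, 22.0])]
scene loupe_center [(0.58, [413.0, -263.0, 46.0]), (0.25, [361.0, 17.0, 42.0])]
scene bench_vice [(0.64, [435.0, 175.0, 42.0])]
scene bench_lathe []
scene mat_top [(0.8, [436.0, -120.0, 6.0]), (0.75, [363.0, 16.0, 45.0]), (0.71, [426.0, 358.0, 3.0])]
scene bottle_center [(0.81, [431.0, 2.0, 38.0])]
scene blower_center []
scene standing_collet_center [(0.7, [400.0, -370.0, 28.0]), (0.53, [438.0, 183.0, 39.0])]
scene blank_center [(0.73, [553.0, -120.0, 10.0])]
top tray_base [(0.93, [446.0, 194.0, 44.0])]
top tray []
top tray_handle [(0.89, [447.0, 192.0, 47.0])]
top tray_corner [(0.58, [448.0, 199.0, 40.0])]
top disc_center []
top scale_pan [(0.79, [396.0, -264.0, 16.0]), (0.23, [446.0, 197.0, 44.0])]
top loupe_center [(0.67, [420.0, -261.0, 49.0])]
top bench_vice []
top bench_lathe [(0.75, [396.0, -265.0, 18.0])]
top mat_top [(0.83, [439.0, -121.0, 1.0]), (0.71, [425.0, 361.0, -1.0])]
top bottle_center []
top blower_center [(0.79, [369.0, 28.0, 47.0])]
top standing_collet_center [(0.17, [438.0, 12.0, 46.0])]
top blank_center [(0.77, [556.0, -114.0, 15.0])]
```

Run:
```python
from h import *
t=vision.grab_frame("top"); s=vision.grab_frame("scene")
def crop(f,x0,y0,w,h,k): return cv2.resize(f["color"][y0:y0+h,x0:x0+w],None,fx=k,fy=k,interpolation=cv2.INTER_CUBIC)
cv2.imwrite("pics/t_tray.png",crop(t,120,180,160,120,5))
cv2.imwrite("pics/t_scale.png",crop(t,260,180,160,120,5))
cv2.imwrite("pics/s_tray.png",crop(s,190,175,130,98,6))
cv2.imwrite("pics/s_scale.png",crop(s,280,200,160,140,4))
```

```text
(no output)
```

View pics/t_tray.png

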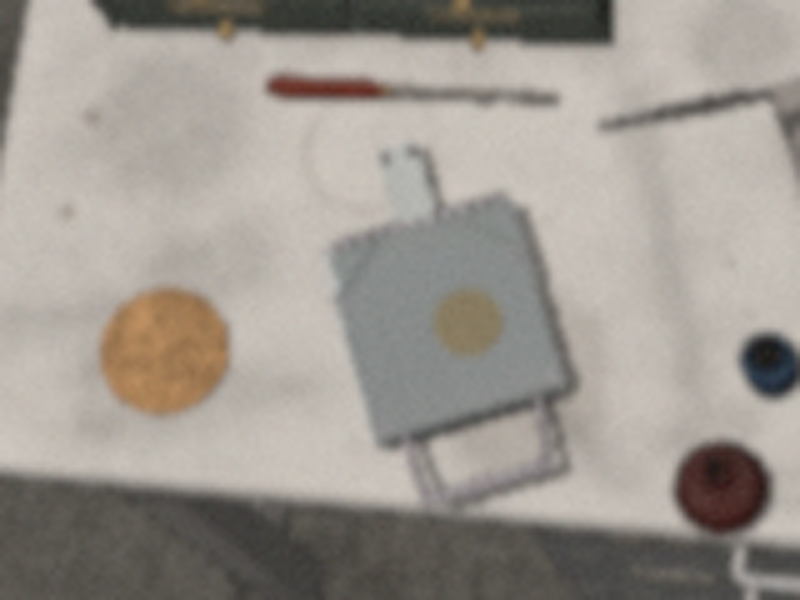

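View pics/t_scale.png

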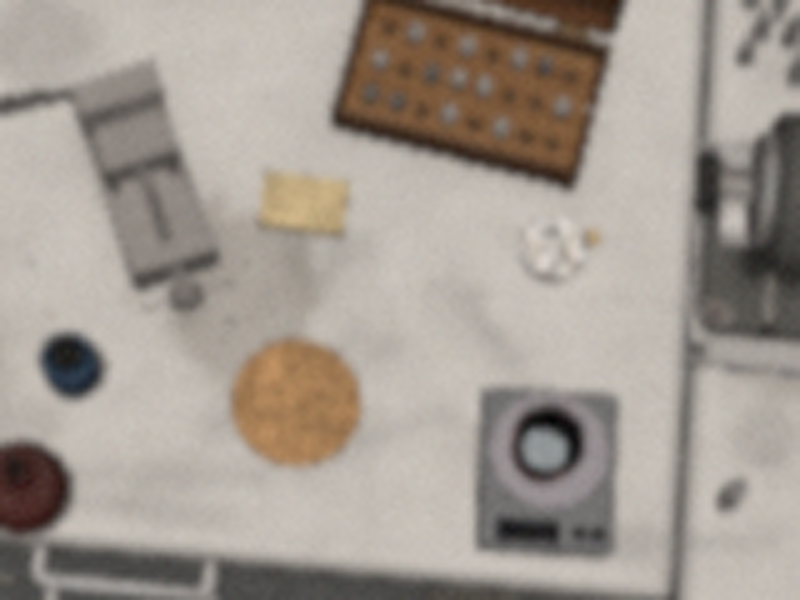

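View pics/s_tray.png

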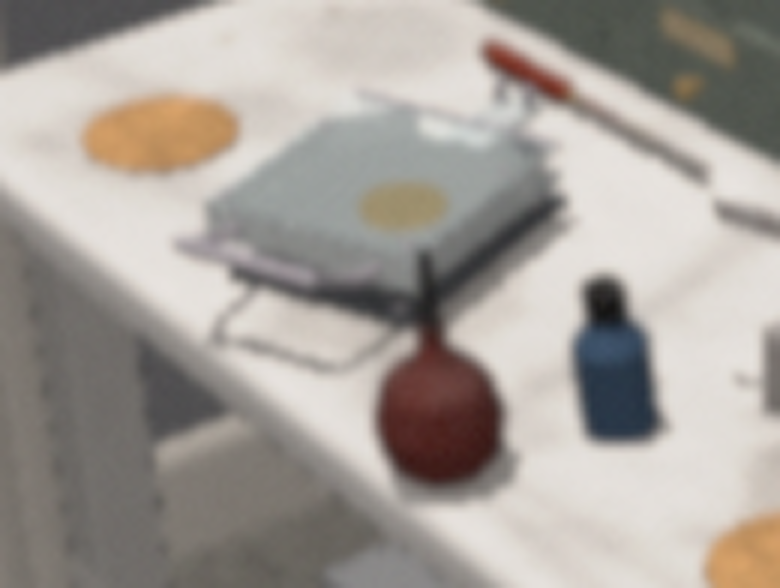

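View pics/s_scale.png

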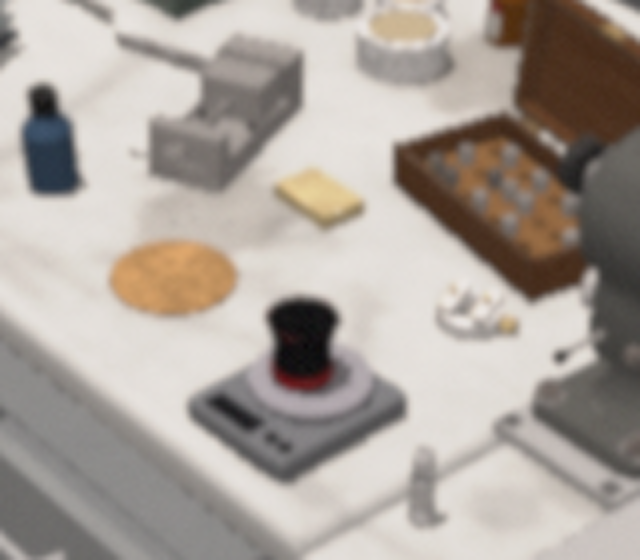

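```bash
cat > m1.py <<'E'
from h import *
t=vision.grab_frame("top"); s=vision.grab_frame("scene")
T=lambda x,y:(x/5+120-.4,y/5+180-.4)
T2=lambda x,y:(x/5+260-.4,y/5+180-.4)
S=lambda x,y:(x/6+190-.42,y/6+175-.42)
S2=lambda x,y:(x/4+280-.375,y/4+200-.375)
print("handle ends z46",onz(t,*T(430,503),46).round(1),onz(t,*T(567,465),46).round(1))
c=[onz(t,*T(*p),41) for p in((332,243),(385,445),(575,385),(510,195))]
for p in c: print("cover",p.round(1))
print("pins z36",onz(t,*T(382,158),36).round(1),onz(t,*T(424,150),36).round(1))
print("handle tri",tri([(t,*T(498.5,484)),(s,*S(248,262))]).round(1))
print("handle L",tri([(t,*T(430,503)),(s,*S(180,243))]).round(1))
print("handle R",tri([(t,*T(567,465)),(s,*S(315,278))]).round(1))
print("disc",tri([(t,*T(469,323)),(s,*S(404,207))]).round(1), onz(t,*T(469,323),30).round(1))
print("mat",tri([(t,*T2(296,402)),(s,*S2(174,277))]).round(1), onz(t,*T2(296,402),3).round(1),onz(s,*S2(174,277),3).round(1))
print("scale corners z16",[onz(t,*T2(*p),16).round(1).tolist() for p in((482,390),(617,392),(612,553),(476,550))])
print("pan",onz(t,*T2(549,450),23).round(1),onz(s,*S2(311,381),23).round(1))
print("loupe top",tri([(t,*T2(547,447)),(s,*S2(302,314))]).round(1),"z",)
for n,f in(("top",t),("scene",s)):
  for l in("mat_top","scale_pan","loupe_center","tray_handle","bottle_center","blower_center"):
    for d in vision.silhouettes(n,l)[:3]:
      m=d["pixels"]; v,u=np.nonzero(m); p=cloud(f,m)
      print(n,l,round(d["p"],2),m.sum(),"uv",u.mean().round(1),v.mean().round(1),"box",u.min(),u.max(),v.min(),v.max(),"med",np.median(p,0).round(1),"zmax",np.percentile(p[:,2],95).round(1))
E
python3 m1.py
```

```text
handle ends z46 [341.8 187.9  46. ] [370.4 114.7  46. ]
cover [487.  264.6  41. ]
cover [373.2 218.3  41. ]
cover [417.4 116.5  41. ]
cover [524.9 167.3  41. ]
pins z36 [541.5 244.4  36. ] [548.5 220.9  36. ]
handle tri [353.7 150.4  53.9]
handle L [340.6 186.9  51.8]
handle R [366.1 113.8  58.2]
disc [449.4 182.3  32.6] [450.3 182.7  30. ]
mat [ 437.7 -120.4    5.8] [ 438.6 -120.6    3. ] [ 439.9 -117.1    3. ]
scale corners z16 [[452.6, -225.9, 16.0], [458.6, -302.9, 16.0], [365.2, -305.9, 16.0], [359.7, -229.3, 16.0]]
pan [ 419.6 -265.9   23. ] [ 419.3 -264.7   23. ]
loupe top [ 412.7 -261.7   68.1] z
top mat_top 0.94 486 uv 152.3 249.9 box 140 164 238 262 med [423.3 360.6   3.5] zmax 11.0
top scale_pan 0.63 723 uv 368.7 275.3 box 355 382 257 290 med [ 397.9 -266.    18.2] zmax 28.1
top loupe_center 0.43 170 uv 369.2 268.0 box 363 376 261 275 med [ 420.7 -263.8   40. ] zmax 62.4
top tray_handle 0.64 1761 uv 207.8 241.2 box 186 231 208 268 med [453.4 199.9  40.3] zmax 47.8
top bottle_center 0.65 509 uv 319.2 260.4 box 307 331 249 273 med [ 437.7 -121.9    3.3] zmax 10.8
top bottle_
[... 355 characters left out ...]
7.9  40.1] zmax 48.4
scene mat_top 0.93 456 uv 322.6 268.7 box 308 337 260 278 med [ 437.  -119.5    6.3] zmax 8.7
scene mat_top 0.74 272 uv 216.7 196.7 box 204 229 191 203 med [423.3 358.8   6.6] zmax 10.2
scene scale_pan 0.95 1060 uv 353.4 302.9 box 327 381 286 320 med [ 393.5 -280.9   19.1] zmax 27.8
scene loupe_center 0.81 361 uv 354.9 284.6 box 346 364 274 297 med [ 414.9 -261.9   51.1] zmax 64.4
scene tray_handle 0.89 1395 uv 252.7 206.3 box 220 282 189 223 med [439.  186.9  43.8] zmax 49.0
scene blower_center 0.65 470 uv 262.5 242.4 box 252 273 221 255 med [362.   19.3  40.5] zmax 71.9
scene blower_center 0.19 335 uv 355.2 285.2 box 347 364 275 297 med [ 414.7 -263.6   50.2] zmax 63.3
```

Run:
```python
from h import *
t=vision.grab_frame("top"); s=vision.grab_frame("scene")
P=np.vstack([cloud(t),cloud(s)])
q=P[(P[:,0]>300)&(P[:,0]<760)&(P[:,1]>-560)&(P[:,1]<480)&(P[:,2]<600)]
# coarse height map 40mm cells, median-ish max
for x in range(740,299,-40):
    r=[]
    for y in range(460,-560,-40):
        m=q[(abs(q[:,0]-x)<20)&(abs(q[:,1]-y)<20)]
        r.append(f"{np.percentile(m[:,2],90):4.0f}" if len(m)>4 else "   .")
    print(x,"".join(r))
print("    ","".join(f"{y:4d}" for y in range(460,-560,-40)))
c=P[(P[:,1]>150)&(P[:,1]<330)&(P[:,2]>60)&(P[:,2]<300)&(P[:,0]>500)&(P[:,0]<800)]
print("cab front x pct",np.percentile(c[:,0],[1,5,20,50]))
l=P[(P[:,1]>-420)&(P[:,1]<-280)&(P[:,2]>80)&(P[:,2]<200)&(P[:,0]>400)&(P[:,0]<600)]
print("lathe",len(l),np.percentile(l,[1,5],axis=0),np.percentile(l,[95,99],axis=0))
```

```text
740    . 260 260 260 260 260 260 260 255  27  26  29  33   7  40 277 292 291 295 316 344 506 366 367 370 363
700    . 260 260 260 260 260 259 260 256  18  23  31  33  21   6 112 294 303 311 322 334 344 350 351 353 349
660    5 260 259 260 260 260 260 260 256   6   6   6   6   6   7  31  30  25  35  63   3  28  36  10 122 124
620    6 253 253 251 249 249 248 245 241   7   8  47  48   6   6  32  28  19  27   5   6  11   3  10  14  24
580    7   7   6   7  17  15  11  11   7  10   8  48  48   7  13  11  27  18  30   5 137 180 179 174 151 102
540    5   6   6   6   6  30  31  12   6   6   5  19  37  24  14  13   6   4  20   5 153 181 181 176 155 133
500    5   5   6   6   6  46  46  47  36   5   5   6  41  40   6   6   5   5   5   5  25 161 162 156  14  94
460    5   5   7   7   4  46  47  47  44   5   6  68  30   6   8   8   7   4  26  18   4   5  11  14  14  14
420    6   1   8   8   5  38  46  46  45   5   5  54  11   5   8   8   5   0  61  26   3  29  10  13  13  13
380    4  -1   6   6   5   5  43  30   4   0  -5  49   2   2   2   2   2   3  27  17   2   6   7  12  12  12
340    2   2   1   1   2   2   2  49   4   2   4  45   1   2   3   3   3   3   3   3   3   3   3   3   3   3
300 -749-747-748-750-750-751-752-750-751-751-750-752-751-751-751-751-750-751-751-745-752-751-752-748-750-752
      460 420 380 340 300 260 220 180 140 100  60  20 -20 -60-100-140-180-220-260-300-340-380-420-460-500-540
cab front x pct [619.25798298 622.10124292 625.8475526  643.65085801]
lathe 2313 [[ 505.48852317 -419.32338796   81.73274295]
 [ 507.21190616 -416.88914333   87.72499099]] [[ 570.81270202 -333.35423751  182.65259607]
 [ 584.72355911 -326.31344419  188.57433091]]
```

```bash
cat >> h.py <<'E'
def togo(grasp,yaw,dist=172,st=None):
    """tool-frame shift and turn to bring the grasp point (tool down) to world point with yaw"""
    st=st or status.state(); Rn=R.from_euler('xyz',st["ee_rot"],degrees=True)
    tgt=np.array(grasp)+[0,0,dist]; Rt=R.from_euler('xyz',[180,0,yaw],degrees=True)
    d=Rn.inv().apply(tgt-st["ee_pos"]); w=(Rn.inv()*Rt).as_rotvec()
    print("t",round(st["time_s"],2),"pos",st["ee_pos"].round(1),"rot",st["ee_rot"].round(1),"F",st["force"].round(1),"w",round(st["gripper_width"],1))
    print("tool shift mm",d.round(1),"turn rad",w.round(4),"world d",(tgt-st["ee_pos"]).round(1))
E
python3 - <<'E'
from h import *
t=vision.grab_frame("top"); s=vision.grab_frame("scene")
T2=lambda x,y:(x/5+260-.4,y/5+180-.4)
S2=lambda x,y:(x/4+280-.375,y/4+200-.375)
print(onz(t,*T2(547,447),61),onz(s,*S2(302,314),61))
print("lens",onz(t,*T2(546,451),61)[:2],"foot scene",onz(s,*S2(303,375),25))
im=t["color"][245:300,345:395]; cv2.imwrite("pics/lz.png",cv2.resize(im,None,fx=11,fy=10.9,interpolation=cv2.INTER_CUBIC))
im=s["color"][265:315,325:385]; cv2.imwrite("pics/lz2.png",cv2.resize(im,None,fx=10,fy=10,interpolation=cv2.INTER_CUBIC))
togo([419,-265,150],90)
E
```

```text
[ 412.78918045 -261.44120813   61.        ] [ 420.96689313 -254.67914875   61.        ]
lens [ 410.47667169 -261.04367277] foot scene [ 417.67524076 -259.89116704   25.        ]
t 2.6 pos [154.4 553.9 404.8] rot [180.   -0.  164.4] F [-0.  -0.1 -0. ] w 91.5
tool shift mm [-474.8 -717.8   82.7] turn rad [ 1.000e-04 -1.000e-04  1.299e+00] world d [ 264.6 -818.9  -82.8]
```

View pics/lz.png

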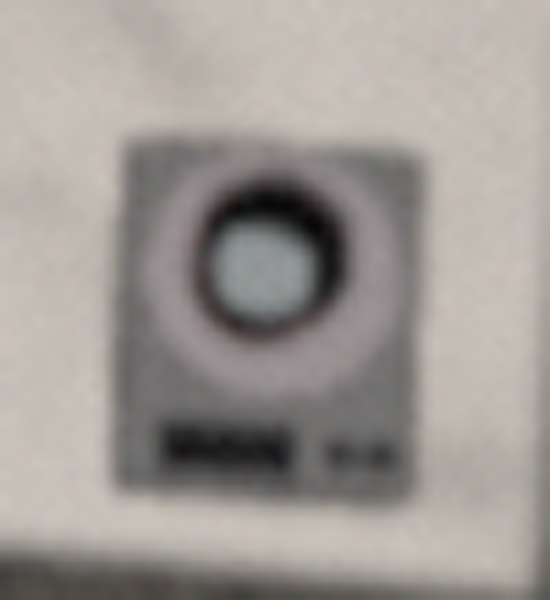

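View pics/lz2.png

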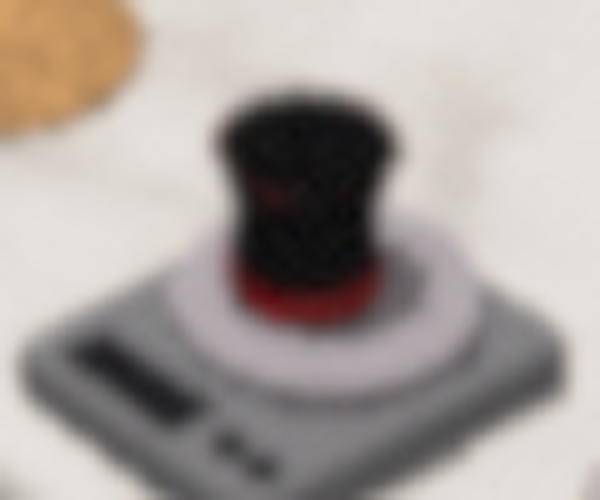

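Run:
```python
from h import *
t=vision.grab_frame("top"); s=vision.grab_frame("scene")
print("scene foot",onz(s,355.35,293,23),"top",onz(s,355.25,277.85,61))
print("top: foot near edge",onz(t,369.2,275.5,25),"far rim",onz(t,369.2,260.6,61),"mid y",onz(t,369.2,268,42))
```

```text
scene foot [ 420.23637992 -256.82514578   23.        ] top [ 421.82536285 -254.08037909   61.        ]
top: foot near edge [ 402.11807453 -266.30533995   25.        ] far rim [ 436.66919709 -260.36602196   61.        ] mid y [ 419.9218604  -263.39903094   42.        ]
```

```bash
python3 -m jog '[[0.08,-0.042,0.012,0,0,0,0],[0.08,-0.042,0.012,0,0,0,0],[0.08,-0.042,0.012,0,0,0,0],[0.08,-0.020,-0.044,0.005,0,0,0],[0.08,-0.020,-0.044,0.005,0,0,0],[0.08,-0.020,-0.044,0.005,0,0,0],[0.08,-0.020,-0.044,0.005,0,0,0],[0.08,-0.020,-0.044,0.005,0,0,0],[0.08,-0.020,-0.044,0.005,0,0,0],[0.08,-0.020,-0.044,0.005,0,0,0],[0.08,-0.020,-0.044,0.005,0,0,0],[0.08,-0.020,-0.044,0.005,0,0,0]]' 20
python3 -m jog '[[0.08,-0.020,-0.044,0.005,0,0,0],[0.08,-0.020,-0.044,0.005,0,0,0],[0.08,-0.020,-0.044,0.005,0,0,0],[0.08,0,0,0,0,0,0.162],[0.08,0,0,0,0,0,0.162],[0.08,0,0,0,0,0,0.162],[0.08,0,0,0,0,0,0.162],[0.08,0,0,0,0,0,0.162],[0.08,0,0,0,0,0,0.162],[0.08,0,0,0,0,0,0.162],[0.08,0,0,0,0,0,0.162]]'
python3 -c "
from h import *
togo([419.5,-261,48],90)"
```

```text
time_s: 4.2
ee_pos: [352.5, 123.5, 359.9]
ee_rot: [180.0, 0.1, 164.5]
force: [0.5, 0.5, -0.2]
gripper_width: 79.8
time_s: 5.58
ee_pos: [374.8, -18.3, 344.9]
ee_rot: [180.0, -0.0, 89.9]
force: [0.2, -0.1, -0.6]
gripper_width: 79.9
t 5.58 pos [374.8 -18.3 344.9] rot [180.   -0.   89.9] F [ 0.2 -0.1 -0.6] w 79.9
tool shift mm [-242.6   45.2  124.9] turn rad [ 0.0005 -0.0001 -0.0024] world d [  44.7 -242.7 -124.9]
```

```bash
python3 -m jog '[[0.08,-0.0485,0.009,0.003,0,0,0],[0.08,-0.0485,0.009,0.003,0,0,0],[0.08,-0.0485,0.009,0.003,0,0,0],[0.08,-0.0485,0.009,0.003,0,0,0],[0.08,-0.0485,0.009,0.003,0,0,0],[0.08,0,0,0.02,0,0,0],[0.08,0,0,0.02,0,0,0],[0.08,0,0,0,0,0,0]]'
python3 - <<'E'
from h import *
togo([419.5,-261,48],90)
s=vision.grab_frame("scene");cv2.imwrite("pics/a1.png",cv2.resize(s["color"][200:340,280:440],None,fx=5,fy=5,interpolation=cv2.INTER_CUBIC)[:600])
t=vision.grab_frame("top");cv2.imwrite("pics/a2.png",cv2.resize(t["color"][200:320,300:440],None,fx=5,fy=5,interpolation=cv2.INTER_CUBIC)[:600])
E
```

```text
time_s: 6.58
ee_pos: [420.2, -260.6, 288.6]
ee_rot: [-179.8, -0.1, 90.2]
force: [-0.5, -0.3, 0.1]
gripper_width: 80.0
t 6.58 pos [ 420.2 -260.6  288.6] rot [-1.798e+02 -1.000e-01  9.020e+01] F [-0.5 -0.3  0.1] w 80.0
tool shift mm [-0.6 -0.5 68.6] turn rad [-0.0028 -0.0019  0.0027] world d [ -0.7  -0.4 -68.6]
```

View pics/a1.png

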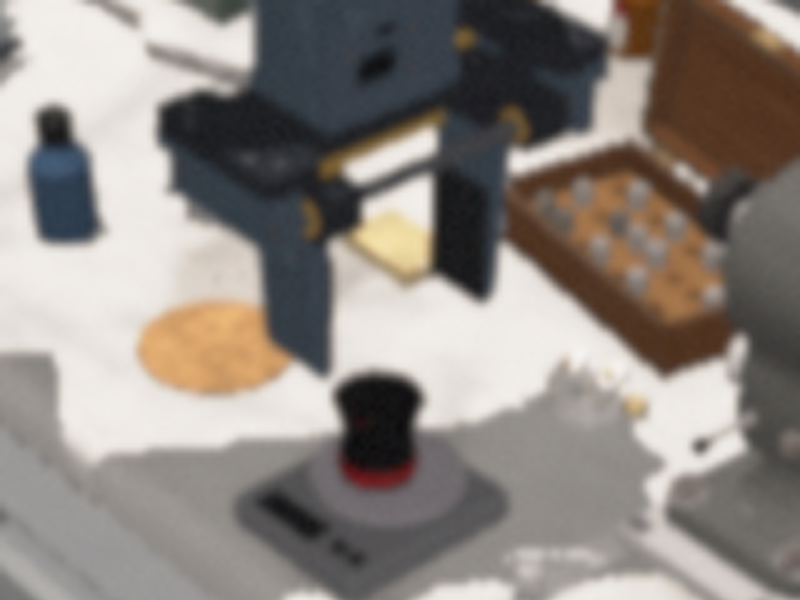

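View pics/a2.png

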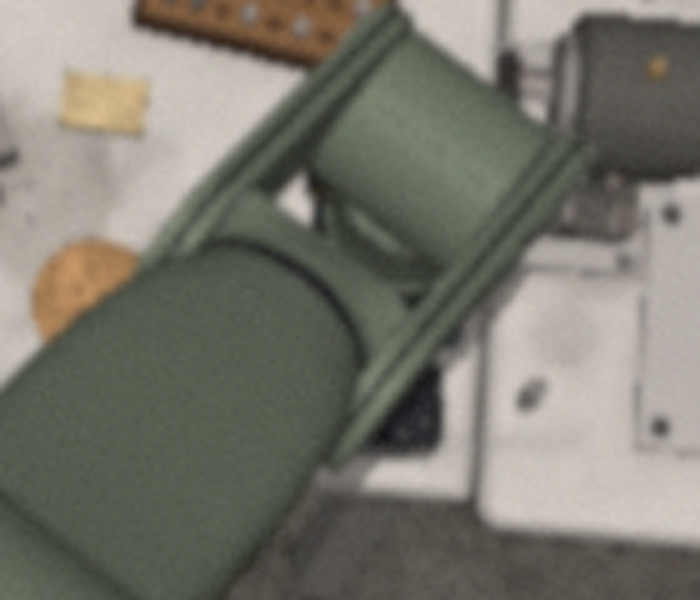

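```bash
python3 -m jog '[[0.08,-0.0005,-0.0005,0.02,0,0,0],[0.08,0,0,0.02,0,0,0],[0.08,0,0,0.018,0,0,0],[0.08,0,0,0.011,0,0,0],[0.08,0,0,0,0,0,0],[0.05,0,0,0,0,0,0],[0.03,0,0,0,0,0,0],[0.02,0,0,0,0,0,0],[0.02,0,0,0,0,0,0],[0.02,0,0,0,0,0,0]]' 12
python3 - <<'E'
from h import *
togo([419.5,-261,48],90)
s=vision.grab_frame("scene");cv2.imwrite("pics/a3.png",cv2.resize(s["color"][200:340,280:440],None,fx=5,fy=5,interpolation=cv2.INTER_CUBIC)[:600])
E
```

```text
time_s: 7.92
ee_pos: [420.0, -261.2, 220.8]
ee_rot: [-180.0, -0.0, 90.2]
force: [-0.8, 0.2, 1.7]
gripper_width: 39.0
t 7.92 pos [ 420.  -261.2  220.8] rot [-180.    -0.    90.2] F [-0.8  0.2  1.7] w 39.0
tool shift mm [ 0.2 -0.5  0.8] turn rad [-0.0001 -0.0001  0.003 ] world d [-0.5  0.2 -0.8]
```

View pics/a3.png

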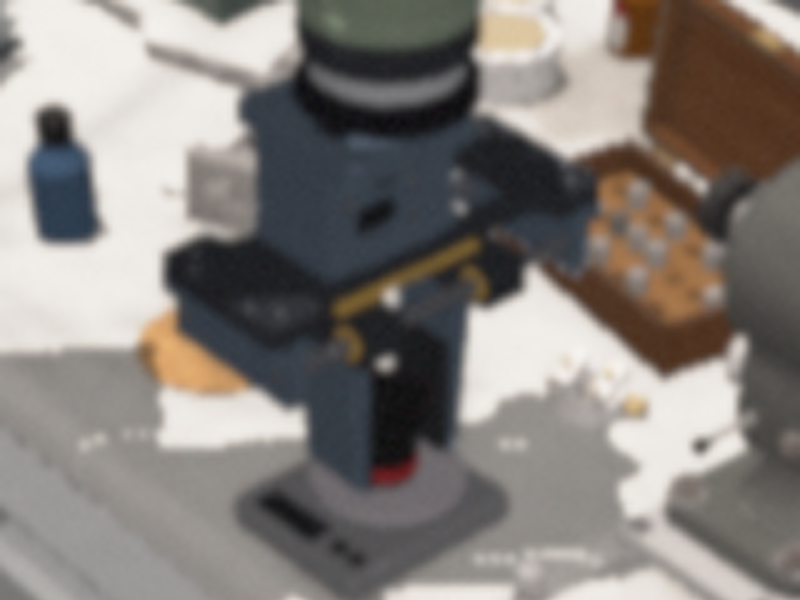

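```bash
python3 -m jog '[[0.02,0,0,-0.006,0,0,0],[0.02,0,0,-0.014,0,0,0],[0.02,0,0,-0.016,0,0,0],[0.02,0.020,0.0025,0,0,0,0],[0.02,0.034,0.0045,0,0,0,0],[0.02,0.034,0.0045,0,0,0,0],[0.02,0.034,0.0045,0,0,0,0],[0.02,0.020,0.0025,0,0,0,0],[0.02,0,0,0,0,0,0]]'
python3 -c "
from h import *
togo([438.5,-119.5,29.5],90.2)"
```

```text
time_s: 9.1
ee_pos: [437.8, -117.2, 256.5]
ee_rot: [-179.9, -0.0, 90.3]
force: [-0.5, 0.2, -0.3]
gripper_width: 38.9
t 9.1 pos [ 437.8 -117.2  256.5] rot [-179.9   -0.    90.3] F [-0.5  0.2 -0.3] w 38.9
tool shift mm [-2.4  0.8 55. ] turn rad [-0.0009 -0.0006  0.0026] world d [  0.7  -2.3 -55. ]
```

```bash
python3 -m jog '[[0.02,-0.002,0.0005,0.016,0,0,0],[0.02,0,0,0.016,0,0,0],[0.02,0,0,0.012,0,0,0],[0.02,0,0,0.006,0,0,0],[0.02,0,0,0.003,0,0,0],[0.02,0,0,0,0,0,0]]'
python3 - <<'E'
from h import *
togo([438.5,-119.5,29],90.2)
s=vision.grab_frame("scene");cv2.imwrite("pics/a4.png",cv2.resize(s["color"][200:320,250:400],None,fx=5,fy=5,interpolation=cv2.INTER_CUBIC)[:600])
E
```

```text
time_s: 9.85
ee_pos: [438.7, -121.2, 203.8]
ee_rot: [180.0, -0.0, 90.2]
force: [0.2, -0.2, 0.5]
gripper_width: 39.1
t 9.85 pos [ 438.7 -121.2  203.8] rot [180.   -0.   90.2] F [ 0.2 -0.2  0.5] w 39.1
tool shift mm [ 1.7 -0.2  2.8] turn rad [ 0.0001 -0.     -0.0006] world d [-0.2  1.7 -2.8]
```

View pics/a4.png

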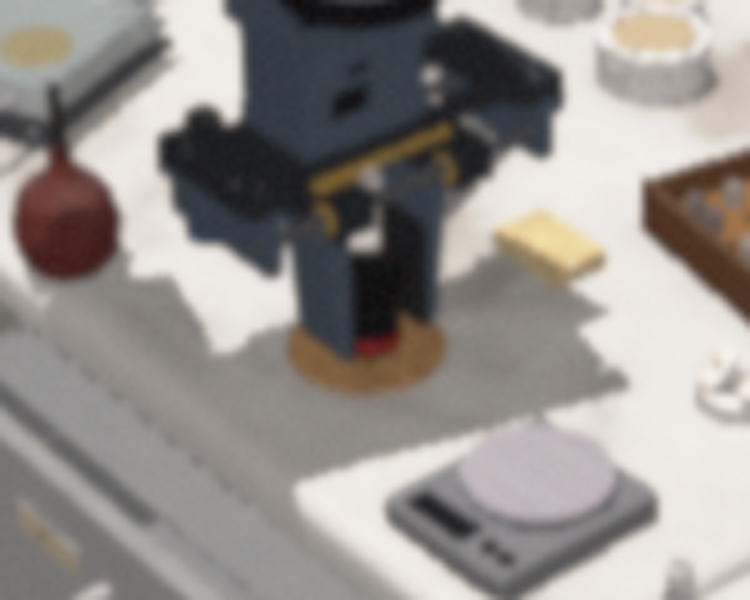

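```bash
python3 -m jog '[[0.02,0,0,0.001,0,0,0],[0.02,0,0,0.001,0,0,0],[0.02,0,0,0,0,0,0]]'; python3 -m jog '[[0.02,0,0,0.001,0,0,0],[0.02,0,0,0,0,0,0]]'
```

```text
time_s: 10.28
ee_pos: [438.6, -121.1, 201.7]
ee_rot: [180.0, -0.0, 90.2]
force: [0.6, -0.4, -0.1]
gripper_width: 38.7
time_s: 10.52
ee_pos: [438.7, -121.1, 200.8]
ee_rot: [180.0, -0.0, 90.2]
force: [-0.2, -0.4, 0.5]
gripper_width: 38.6
```

```bash
python3 -m jog '[[0.02,0,0,0.0005,0,0,0],[0.02,0,0,0,0,0,0],[0.02,0,0,0,0,0,0]]'
```

```text
time_s: 10.9
ee_pos: [438.7, -121.1, 200.7]
ee_rot: [180.0, 0.0, 90.2]
force: [-1.1, -1.0, 4.8]
gripper_width: 39.0
```

```bash
python3 -m jog '[[0.046,0,0,0,0,0,0],[0.055,0,0,0,0,0,0],[0.07,0,0,0,0,0,0],[0.08,0,0,0,0,0,0],[0.08,0,0,-0.01,0,0,0],[0.08,0,0,-0.03,0,0,0],[0.08,0,0,-0.045,0,0,0],[0.08,0,0,-0.045,0,0,0],[0.08,0,0,0,0,0,0]]'
python3 - <<'E'
from h import *
togo([356.5,151.6,100],113)
s=vision.grab_frame("scene");cv2.imwrite("pics/a5.png",cv2.resize(s["color"][200:320,250:400],None,fx=5,fy=5,interpolation=cv2.INTER_CUBIC)[:600])
E
```

```text
time_s: 12.02
ee_pos: [439.5, -121.3, 334.1]
ee_rot: [179.5, 0.1, 90.2]
force: [-1.2, 0.1, -0.4]
gripper_width: 79.8
t 12.03 pos [ 439.5 -121.3  334.1] rot [1.795e+02 1.000e-01 9.020e+01] F [-1.2  0.1 -0.4] w 79.8
tool shift mm [273.4 -82.7  60.7] turn rad [ 0.0081  0.0042 -0.3984] world d [-83.  272.9 -62.1]
```

View pics/a5.png

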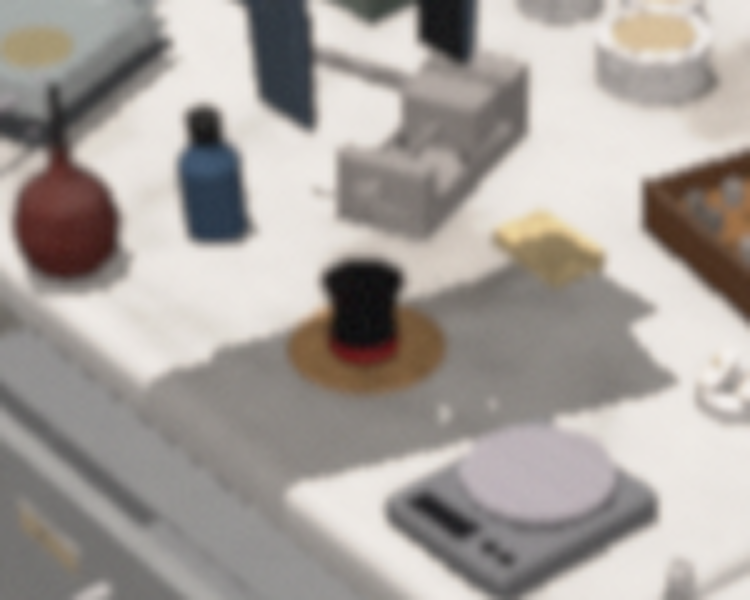

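```bash
python3 -m jog '[[0.06,0.039,-0.0118,0,0,0,0],[0.04,0.039,-0.0118,0,0,0,0],[0.04,0.039,-0.0118,0,0,0,0],[0.04,0.039,-0.0118,0,0,0,0],[0.04,0.039,-0.0118,0,0,0,0],[0.04,0.039,-0.0118,0,0,0,0],[0.04,0.039,-0.0118,0,0,0,0],[0.04,0,0,0,0,0,-0.133],[0.04,0,0,0,0,0,-0.133],[0.04,0,0,0.02,0,0,-0.133],[0.04,0,0,0.02,0,0,0],[0.04,0,0,0,0,0,0]]'
python3 - <<'E'
from h import *
togo([356.5,151.6,46],113)
s=vision.grab_frame("scene");cv2.imwrite("pics/a6.png",cv2.resize(s["color"][150:270,190:340],None,fx=5,fy=5,interpolation=cv2.INTER_CUBIC)[:600])
st=status.state(); tip=st["ee_pos"]-[0,0,191]
print("tip proj",((proj(s,tip)-[190,150])*5).round(),"handle proj",((proj(s,[[356.5,151.6,46],[341.8,187.9,46],[370.4,114.7,46]])-[190,150])*5).round().tolist())
E
```

```text
time_s: 13.58
ee_pos: [354.2, 151.2, 288.3]
ee_rot: [-179.7, -0.0, 113.0]
force: [0.4, -0.2, 0.3]
gripper_width: 40.1
t 13.57 pos [354.2 151.2 288.3] rot [-179.7   -0.   113. ] F [ 0.4 -0.2  0.3] w 40.1
tool shift mm [-0.6  2.7 70.3] turn rad [-0.0061 -0.0002  0.0005] world d [  2.3   0.4 -70.3]
tip proj [[198. 262.]] handle proj [[211.0, 352.0], [151.0, 334.0], [273.0, 371.0]]
```

View pics/a6.png

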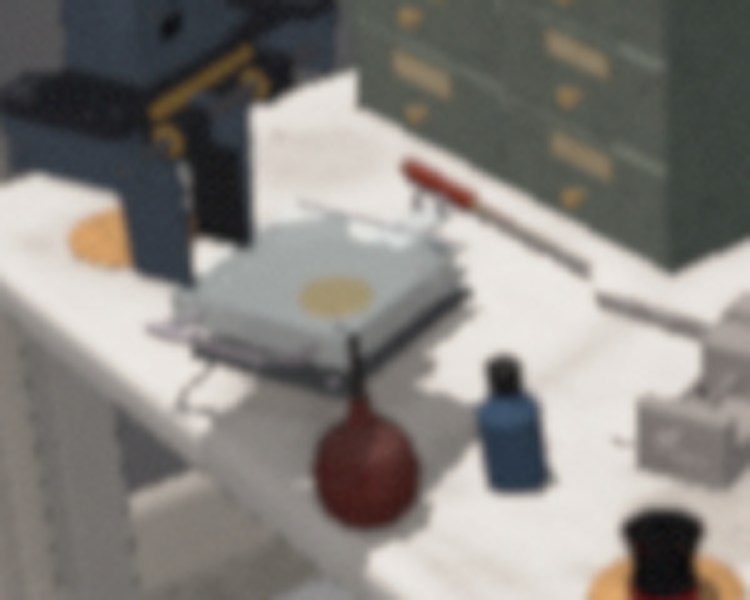

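```bash
python3 -m jog '[[0.04,0,0.0025,0.018,0,0,0],[0.04,0,0,0.018,0,0,0],[0.04,0,0,0.012,0,0,0],[0.04,0,0,0.010,0,0,0],[0.04,0,0,0,0,0,0]]'
python3 - <<'E'
from h import *
togo([356.5,151.6,46],113)
s=vision.grab_frame("scene");cv2.imwrite("pics/a7.png",cv2.resize(s["color"][170:250,190:290],None,fx=7,fy=7,interpolation=cv2.INTER_CUBIC)[:600])
t=vision.grab_frame("top");cv2.imwrite("pics/a8.png",cv2.resize(t["color"][180:300,130:280],None,fx=5,fy=5,interpolation=cv2.INTER_CUBIC)[:600])
E
```

```text
time_s: 14.25
ee_pos: [357.4, 152.6, 231.9]
ee_rot: [-179.9, -0.0, 113.0]
force: [0.5, 0.1, 0.7]
gripper_width: 40.3
t 14.25 pos [357.4 152.6 231.9] rot [-179.9   -0.   113. ] F [0.5 0.1 0.7] w 40.3
tool shift mm [-0.5 -1.2 13.9] turn rad [-0.0011 -0.0001  0.0005] world d [ -0.9  -1.  -13.9]
```

View pics/a7.png

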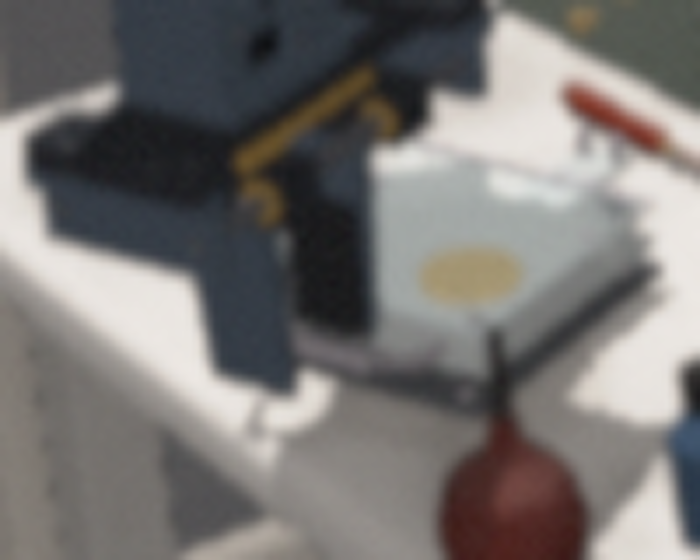

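View pics/a8.png

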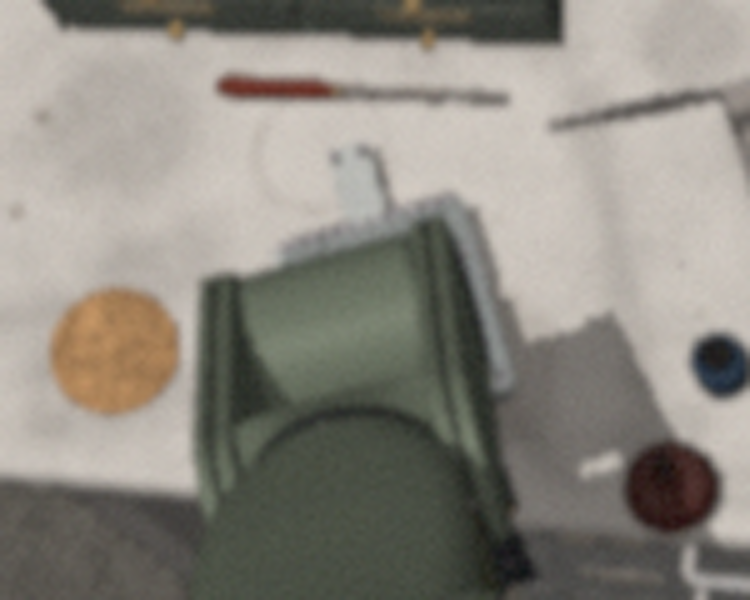

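```bash
python3 -m jog '[[0.04,0,-0.001,0.008,0,0,0],[0.04,0,0,0.005,0,0,0],[0.03,0,0,0,0,0,0],[0.015,0,0,0,0,0,0],[0.004,0,0,0,0,0,0],[0.004,0,0,0,0,0,0],[0.004,0,0,0,0,0,0]]' 20
python3 - <<'E'
from h import *
togo([356.5,151.6,46],113)
st=status.state(); g=st["ee_pos"]-[0,0,172]
ax=np.array([np.cos(np.radians(203)),np.sin(np.radians(203))])
O=np.array([462.6,196.8]); print("base x of grasp",(g[:2]-O)@ax, "z",g[2])
a0=np.arctan2(30,190); r=192.35; p=None
for a in np.arange(0,.66,.05):
    q=np.array([r*np.cos(a0+a),r*np.sin(a0+a)])
    if p is not None: print(round(a,2),"tool y",round(p[0]-q[0],1),"tool z",round(p[1]-q[1],1), "tot",(q-[190,30]).round(1))
    p=q
E
```

```text
time_s: 15.22
ee_pos: [357.8, 152.7, 219.7]
ee_rot: [179.7, -0.0, 113.0]
force: [5.0, 2.5, -1.9]
gripper_width: 7.3
t 15.22 pos [357.8 152.7 219.7] rot [179.7  -0.  113. ] F [ 5.   2.5 -1.9] w 7.3
tool shift mm [-0.5 -1.7  1.7] turn rad [ 0.0045 -0.0001  0.0002] world d [-1.3 -1.1 -1.7]
base x of grasp 113.64638184098128 z 47.69120829769659
0.05 tool y 1.7 tool z -9.5 tot [-1.7  9.5]
0.1 tool y 2.2 tool z -9.4 tot [-3.9 18.8]
0.15 tool y 2.7 tool z -9.2 tot [-6.6 28.1]
0.2 tool y 3.1 tool z -9.1 tot [-9.8 37.1]
0.25 tool y 3.6 tool z -8.9 tot [-13.3  46.1]
0.3 tool y 4.0 tool z -8.7 tot [-17.4  54.8]
0.35 tool y 4.5 tool z -8.5 tot [-21.8  63.3]
0.4 tool y 4.9 tool z -8.3 tot [-26.7  71.6]
0.45 tool y 5.3 tool z -8.0 tot [-32.   79.7]
0.5 tool y 5.7 tool z -7.8 tot [-37.6  87.4]
0.55 tool y 6.1 tool z -7.5 tot [-43.7  94.9]
0.6 tool y 6.4 tool z -7.2 tot [-50.1 102. ]
0.65 tool y 6.8 tool z -6.8 tot [-56.9 108.9]
```

```bash
python3 -m jog '[[0.004,0,0.0022,-0.0095,0,0,0],[0.004,0,0.0027,-0.0094,0,0,0],[0.004,0,0.0027,-0.0092,0,0,0],[0.004,0,0,0,0,0,0]]'
python3 - <<'E'
from h import *
togo([356.5,151.6,46],113)
s=vision.grab_frame("scene");cv2.imwrite("pics/b1.png",cv2.resize(s["color"][130:250,190:340],None,fx=5,fy=5,interpolation=cv2.INTER_CUBIC)[:600])
E
```

```text
time_s: 15.72
ee_pos: [364.3, 155.5, 247.9]
ee_rot: [179.8, 0.0, 113.0]
force: [6.5, 1.8, -4.0]
gripper_width: 7.2
t 15.72 pos [364.3 155.5 247.9] rot [179.8   0.  113. ] F [ 6.5  1.8 -4. ] w 7.2
tool shift mm [-0.5 -8.8 29.8] turn rad [0.0033 0.     0.0005] world d [ -7.8  -3.9 -29.9]
```

View pics/b1.png

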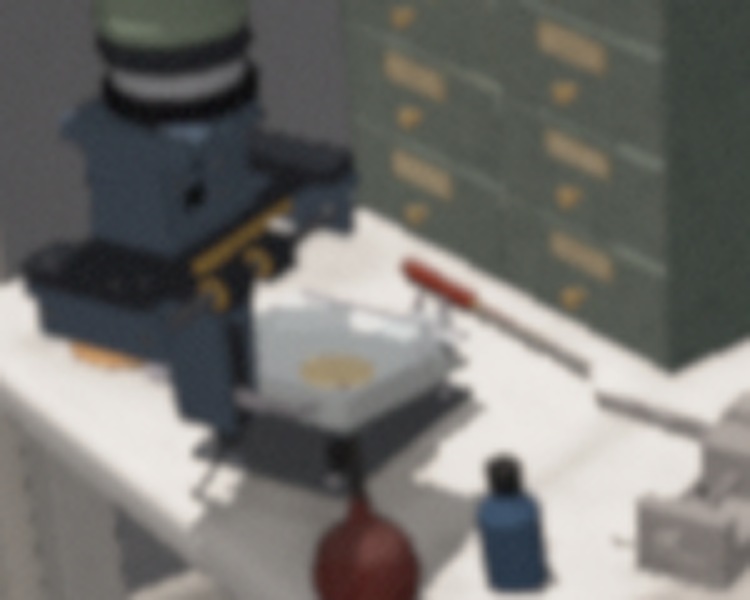

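```bash
python3 -m jog '[[0.004,0,0.0040,-0.0091,0,0,0],[0.004,0,0.0040,-0.0089,0,0,0],[0.004,0,0.0042,-0.0087,0,0,0],[0.004,0,0.0046,-0.0085,0,0,0],[0.004,0,0.0049,-0.0083,0,0,0],[0.004,0,0.0053,-0.008,0,0,0],[0.004,0,0,0,0,0,0]]'
python3 -m jog '[[0.004,0,0.0057,-0.0078,0,0,0],[0.004,0,0.0061,-0.0075,0,0,0],[0.004,0,0.0064,-0.0072,0,0,0],[0.004,0,0,0,0,0,0],[0.004,0,0,0,0,0,0],[0.004,0,0,0,0,0,0],[0.004,0,0,0,0,0,0],[0.004,0,0,0,0,0,0]]'
python3 - <<'E'
from h import *
togo([356.5,151.6,46],113)
s=vision.grab_frame("scene");cv2.imwrite("pics/b2.png",cv2.resize(s["color"][130:250,190:340],None,fx=5,fy=5,interpolation=cv2.INTER_CUBIC)[:600])
t=vision.grab_frame("top");cv2.imwrite("pics/b3.png",cv2.resize(t["color"][180:300,130:280],None,fx=5,fy=5,interpolation=cv2.INTER_CUBIC)[:600])
E
```

```text
time_s: 16.65
ee_pos: [388.1, 165.5, 299.2]
ee_rot: [-179.9, 0.0, 113.0]
force: [-0.4, -1.9, -1.2]
gripper_width: 7.3
time_s: 17.65
ee_pos: [404.7, 172.5, 321.8]
ee_rot: [-179.8, 0.0, 113.0]
force: [-3.5, -5.4, 3.1]
gripper_width: 7.3
t 17.65 pos [404.7 172.5 321.8] rot [-179.8    0.   113. ] F [-3.5 -5.4  3.1] w 7.3
tool shift mm [ -0.4 -52.2 103.9] turn rad [-0.003   0.0004  0.0008] world d [ -48.2  -20.9 -103.8]
```

View pics/b2.png

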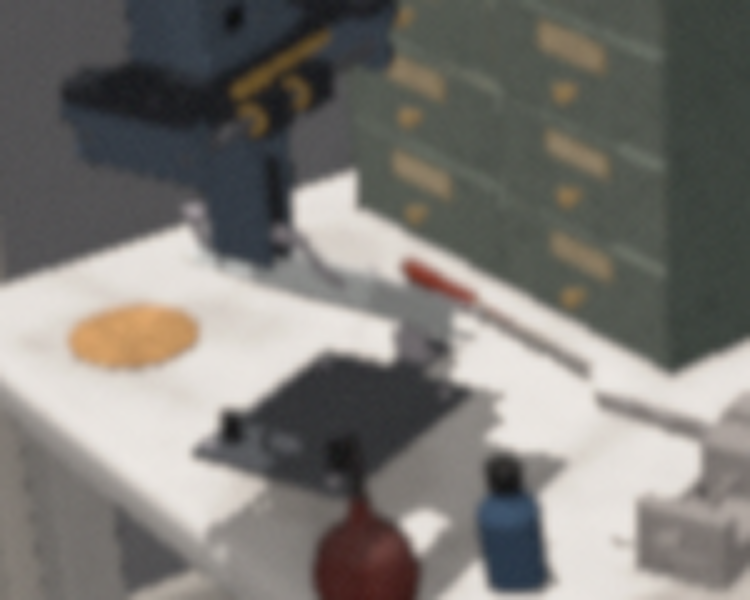

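View pics/b3.png

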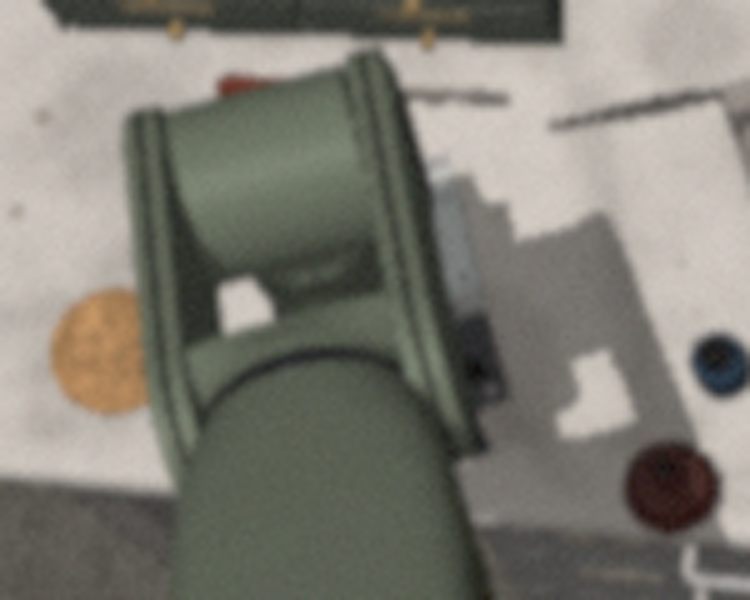

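```bash
python3 -m jog '[[0.004,0,0.0005,-0.0005,0,0,0],[0.004,0,0,0,0,0,0],[0.004,0,0,0,0,0,0],[0.004,0,0,0,0,0,0],[0.004,0,0,0,0,0,0],[0.004,0,0,0,0,0,0],[0.004,0,0,0,0,0,0],[0.004,0,0,0,0,0,0]]'
python3 - <<'E'
from h import *
t=vision.grab_frame("top")
for z in(380,430): print(onz(t,130+365/5,180+50/5,z).round())
c=cloud(t); m=(c[:,1]>100)&(c[:,1]<260)&(c[:,2]>300)&(c[:,0]>380)&(c[:,0]<600); print(np.percentile(c[m],[90,99],axis=0).round())
s=vision.grab_frame("scene");cv2.imwrite("pics/b4.png",cv2.resize(s["color"][170:230,240:315],None,fx=10,fy=10,interpolation=cv2.INTER_CUBIC)[:600])
E
```

```text
time_s: 18.75
ee_pos: [405.1, 172.7, 322.2]
ee_rot: [-179.8, 0.0, 113.0]
force: [-3.8, -5.2, 2.9]
gripper_width: 7.3
[493. 161. 380.]
[476. 151. 430.]
[[434. 210. 518.]
 [452. 230. 545.]]
```

View pics/b4.png

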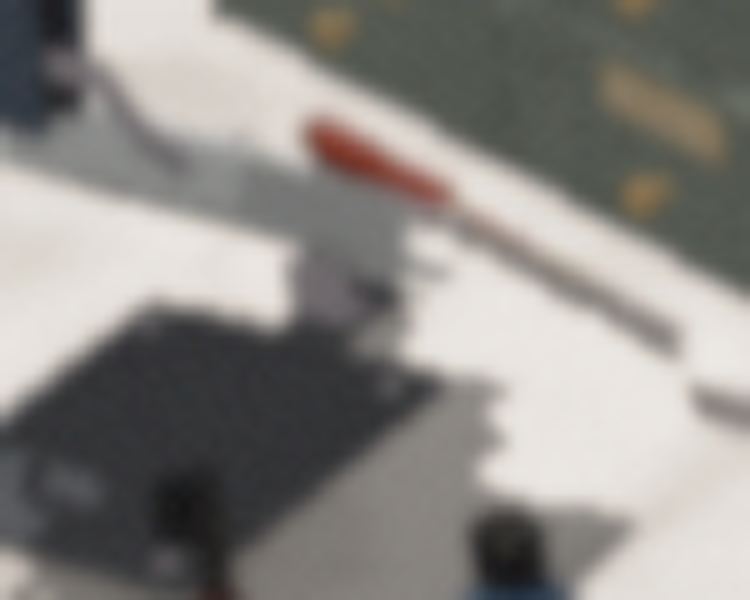

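```bash
python3 -m jog '[[0.004,0,-0.0032,0.0036,0,0,0],[0.004,0,-0.0032,0.0036,0,0,0],[0.004,0,-0.0061,0.0075,0,0,0],[0.004,0,-0.0057,0.0078,0,0,0],[0.004,0,-0.0053,0.0080,0,0,0],[0.004,0,-0.0049,0.0083,0,0,0],[0.004,0,-0.0045,0.0085,0,0,0],[0.004,0,-0.004,0.0087,0,0,0],[0.004,0,-0.0036,0.0089,0,0,0],[0.004,0,-0.0031,0.0091,0,0,0],[0.004,0,0,0,0,0,0]]'
python3 - <<'E'
from h import *
togo([356.5,151.6,46],113)
s=vision.grab_frame("scene");cv2.imwrite("pics/b5.png",cv2.resize(s["color"][150:240,200:315],None,fx=6,fy=6,interpolation=cv2.INTER_CUBIC)[:600])
E
```

```text
time_s: 20.23
ee_pos: [365.2, 155.9, 247.6]
ee_rot: [-179.9, -0.0, 113.0]
force: [-2.9, -3.9, -0.2]
gripper_width: 7.5
t 20.23 pos [365.2 155.9 247.6] rot [-179.9   -0.   113. ] F [-2.9 -3.9 -0.2] w 7.5
tool shift mm [-0.6 -9.6 29.6] turn rad [-0.0024 -0.0002  0.0005] world d [ -8.7  -4.3 -29.6]
```

View pics/b5.png

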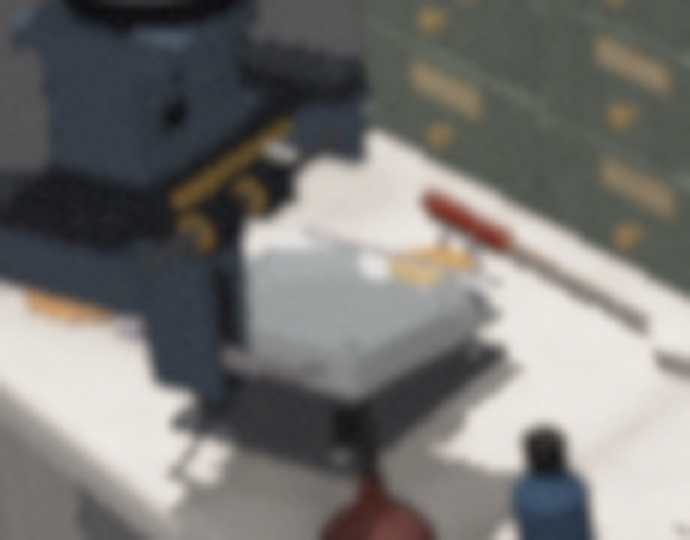

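```bash
python3 -m jog '[[0.004,0,-0.0024,0.007,0,0,0],[0.004,0,-0.0022,0.007,0,0,0],[0.004,0,-0.0018,0.006,0,0,0],[0.004,0,-0.0012,0.004,0,0,0],[0.004,0,-0.0007,0.002,0,0,0],[0.004,0,0,0.001,0,0,0],[0.004,0,0,0,0,0,0]]'
python3 -c "
from h import *
togo([356.5,151.6,46],113)"
```

```text
time_s: 21.15
ee_pos: [358.5, 153.1, 221.1]
ee_rot: [179.9, -0.0, 113.0]
force: [0.7, -0.9, -2.4]
gripper_width: 7.5
t 21.15 pos [358.5 153.1 221.1] rot [179.9  -0.  113. ] F [ 0.7 -0.9 -2.4] w 7.5
tool shift mm [-0.6 -2.5  3.1] turn rad [ 0.0022 -0.0002  0.0004] world d [-2.  -1.5 -3.1]
```

```bash
python3 -m jog '[[0.004,0,-0.0003,0.0008,0,0,0],[0.004,0,0,0.0007,0,0,0],[0.004,0,0,0,0,0,0]]'; python3 -m jog '[[0.004,0,0,0.0007,0,0,0],[0.004,0,0,0,0,0,0]]'
```

```text
time_s: 21.52
ee_pos: [358.2, 153.0, 219.6]
ee_rot: [179.9, -0.0, 113.0]
force: [2.5, 0.9, -1.5]
gripper_width: 7.3
time_s: 21.78
ee_pos: [358.2, 152.9, 218.9]
ee_rot: [179.9, -0.0, 113.0]
force: [4.1, 3.0, -0.9]
gripper_width: 7.6
```

```bash
python3 -m jog '[[0.004,0,0.0005,0.0007,0,0,0],[0.004,0,0,0,0,0,0]]';python3 -m jog '[[0.004,0,0,0.0007,0,0,0],[0.004,0,0,0,0,0,0]]'
```

```text
time_s: 22.02
ee_pos: [358.4, 153.0, 218.6]
ee_rot: [179.9, -0.0, 113.0]
force: [1.9, 1.4, 6.7]
gripper_width: 7.2
time_s: 22.28
ee_pos: [358.3, 153.0, 218.5]
ee_rot: [179.9, -0.0, 113.0]
force: [0.2, 0.5, 14.7]
gripper_width: 6.9
```

```bash
python3 -m jog '[[0.004,0,0,-0.0009,0,0,0],[0.014,0,0,0,0,0,0],[0.03,0,0,0,0,0,0],[0.04,0,0,0,0,0,0],[0.04,0,0,-0.01,0,0,0],[0.04,0,0,-0.03,0,0,0],[0.04,0,0,-0.04,0,0,0],[0.05,0,0,-0.04,0,0,0],[0.06,0,-0.05,0,0,0,0],[0.06,0,-0.02,0,0,0,0]]'
python3 - <<'E'
from h import *
togo([527,224.2,100],30)
s=vision.grab_frame("scene");cv2.imwrite("pics/c1.png",cv2.resize(s["color"][150:240,200:315],None,fx=6,fy=6,interpolation=cv2.INTER_CUBIC)[:600])
t=vision.grab_frame("top");cv2.imwrite("pics/c2.png",cv2.resize(t["color"][180:270,150:265],None,fx=6,fy=6,interpolation=cv2.INTER_CUBIC)[:600])
E
```

```text
time_s: 23.52
ee_pos: [291.5, 124.6, 338.5]
ee_rot: [-180.0, -0.0, 113.0]
force: [-0.4, -0.8, -0.7]
gripper_width: 59.9
t 23.52 pos [291.5 124.6 338.5] rot [-180.   -0.  113.] F [-0.4 -0.8 -0.7] w 59.9
tool shift mm [ -0.5 255.8  66.4] turn rad [-4.0000e-04  4.0000e-04  1.4493e+00] world d [235.5  99.6 -66.5]
```

View pics/c1.png

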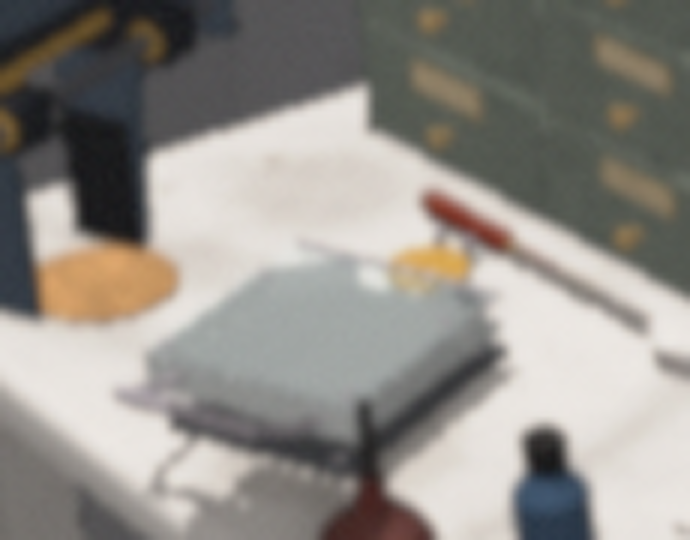

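View pics/c2.png

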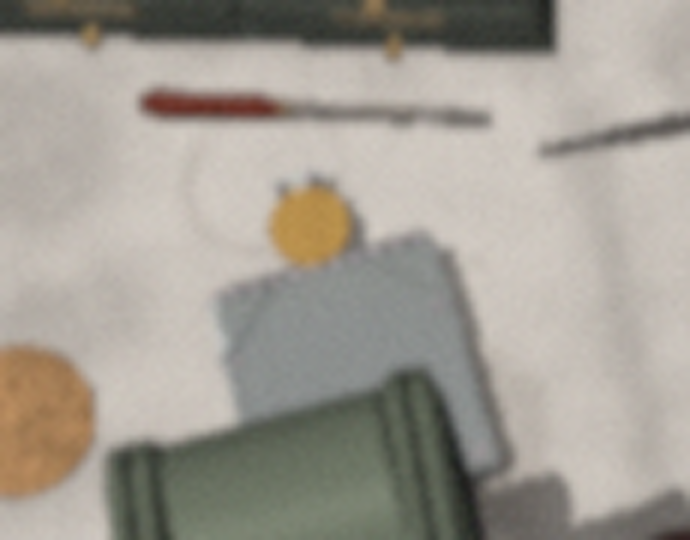

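Run:
```python
from h import *
t=vision.grab_frame("top"); s=vision.grab_frame("scene")
for n,f,(x0,x1,y0,y1) in(("top",t,(190,213,208,228)),("scene",s,(262,282,187,202))):
    h=cv2.cvtColor(f["color"],cv2.COLOR_BGR2HSV)[y0:y1,x0:x1]; m=(h[...,1]>100)&(h[...,0]<35)&(h[...,0]>15)
    v,u=np.nonzero(m); c=(u.mean()+x0,v.mean()+y0)
    print(n,m.sum(),c,u.min()+x0,u.max()+x0,v.min()+y0,v.max()+y0,onz(f,*c,30).round(1))
for x,y in((279,190),(318,183)): print("pin",onz(t,150+x/6-.42,180+y/6-.42,36).round(1))
for x,y in((93,38),(393,45)): print("knob",onz(t,150+x/6-.42,180+y/6-.42,100).round(1),onz(t,150+x/6-.42,180+y/6-.42,30).round(1))
for x,y in((40,33),(540,47)): print("cab",onz(t,150+x/6-.42,180+y/6-.42,0).round(1))
```

```text
top 125 (np.float64(201.328), np.float64(217.192)) 195 207 211 223 [526.7 227.9  30. ]
scene 35 (np.float64(272.57142857142856), np.float64(193.1142857142857)) 267 277 191 195 [535.3 236.4  30. ]
pin [541.3 244.1  36. ]
pin [546.6 226.   36. ]
knob [588.  326.9 100. ] [611.4 346.2  30. ]
knob [597.7 187.2 100. ] [621.6 200.4  30. ]
cab [621.6 381.   -0. ]
cab [637.6 133.5   0. ]
```

```bash
python3 -m jog '[[0.06,0,0.03,0,0,0,0],[0.06,0,0.043,0,0,0,0],[0.06,0,0.043,0,0,0,0],[0.06,0,0.043,0,0,0,0],[0.06,0,0.043,0,0,0,0],[0.06,0,0.043,0,0,0,0],[0.06,0,0.015,0,0,0,0],[0.06,0,0,0,0,0,0.164],[0.06,0,0,0,0,0,0.164],[0.06,0,0,0,0,0,0.164],[0.06,0,0,0,0,0,0.164]]'
python3 -m jog '[[0.06,0,0,0,0,0,0.164],[0.06,0,0,0,0,0,0.164],[0.06,0,0,0,0,0,0.164],[0.06,0,0,0,0,0,0.164],[0.06,0,0,0,0,0,0.164],[0.06,0,0,0,0,0,0.164],[0.06,0,0,0,0,0,0]]'
python3 -c "
from h import *
togo([529.5,228,85],19); print(status.state()['qpos'].round(1))"
```

```text
time_s: 25.1
ee_pos: [533.0, 227.2, 337.6]
ee_rot: [-179.9, 0.0, 75.1]
force: [-0.2, 0.1, 0.0]
gripper_width: 59.9
time_s: 25.98
ee_pos: [533.0, 227.2, 337.7]
ee_rot: [-180.0, 0.1, 19.2]
force: [-0.3, -0.0, 0.1]
gripper_width: 60.2
t 25.98 pos [533.  227.2 337.7] rot [-1.80e+02  1.00e-01  1.92e+01] F [-0.3 -0.   0.1] w 60.2
tool shift mm [-3.  -1.9 80.7] turn rad [-0.      0.0009  0.0032] world d [ -3.5   0.8 -80.7]
[22.  21.5 94.9  0.  63.6 92.8]
```

```bash
python3 -m jog '[[0.06,-0.003,-0.002,0.02,0,0,0],[0.06,0,0,0.025,0,0,0],[0.06,0,0,0.025,0,0,0],[0.06,0,0,0.01,0,0,0],[0.06,0,0,0.01,0,0,0],[0.06,0,0,0,0,0,0]]'
python3 - <<'E'
from h import *
togo([529.5,228,42.7],19)
s=vision.grab_frame("scene");cv2.imwrite("pics/c3.png",cv2.resize(s["color"][140:215,225:325],None,fx=8,fy=8,interpolation=cv2.INTER_CUBIC)[:600])
st=status.state(); Rm=R.from_euler('xyz',st["ee_rot"],degrees=True)
for nm,p in(("tip+",[0,30,191]),("tip-",[0,-30,191]),("mid",[0,0,191])):
  w=st["ee_pos"]+Rm.apply(p); print(nm,w.round(1),((proj(s,w)-[225,140])*8+4).round())
print("disc proj",((proj(s,[[526.8,227,30],[526.8,227,26]])-[225,140])*8+4).round().tolist())
E
```

```text
time_s: 26.72
ee_pos: [529.5, 228.1, 247.9]
ee_rot: [-180.0, 0.0, 19.1]
force: [0.3, 0.4, 0.3]
gripper_width: 59.8
t 26.73 pos [529.5 228.1 247.9] rot [-180.     0.    19.1] F [0.3 0.4 0.3] w 59.8
tool shift mm [ 0.   0.1 33.2] turn rad [-0.      0.0006  0.0018] world d [  0.   -0.1 -33.2]
tip+ [539.5 199.9  57.4] [[449. 392.]]
tip- [519.9 256.6  57.4] [[311. 352.]]
mid [529.7 228.2  57.4] [[379. 372.]]
disc proj [[379.0, 446.0], [380.0, 456.0]]
```

View pics/c3.png

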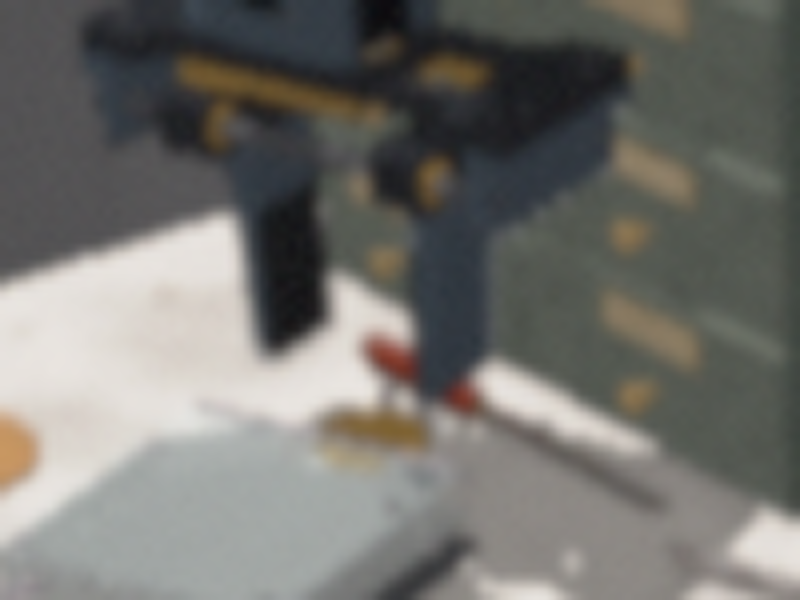

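```bash
python3 -m jog '[[0.06,0,0,0.012,0,0,0],[0.06,0,0,0.012,0,0,0],[0.06,0,0,0.006,0,0,0],[0.06,0,0,0.0015,0,0,0],[0.06,0,0,0,0,0,0],[0.06,0,0,0,0,0,0]]'
python3 - <<'E'
from h import *
togo([529.5,228,43.7],19)
s=vision.grab_frame("scene");cv2.imwrite("pics/c4.png",cv2.resize(s["color"][150:210,235:310],None,fx=10,fy=10,interpolation=cv2.INTER_CUBIC)[:600])
E
```

```text
time_s: 27.52
ee_pos: [529.6, 228.2, 217.0]
ee_rot: [-180.0, -0.0, 19.1]
force: [-0.4, -0.2, -0.6]
gripper_width: 59.9
t 27.52 pos [529.6 228.2 217. ] rot [-180.    -0.    19.1] F [-0.4 -0.2 -0.6] w 59.9
tool shift mm [-0.2  0.1  1.3] turn rad [-0.0001 -0.0008  0.0012] world d [-0.1 -0.2 -1.3]
```

View pics/c4.png

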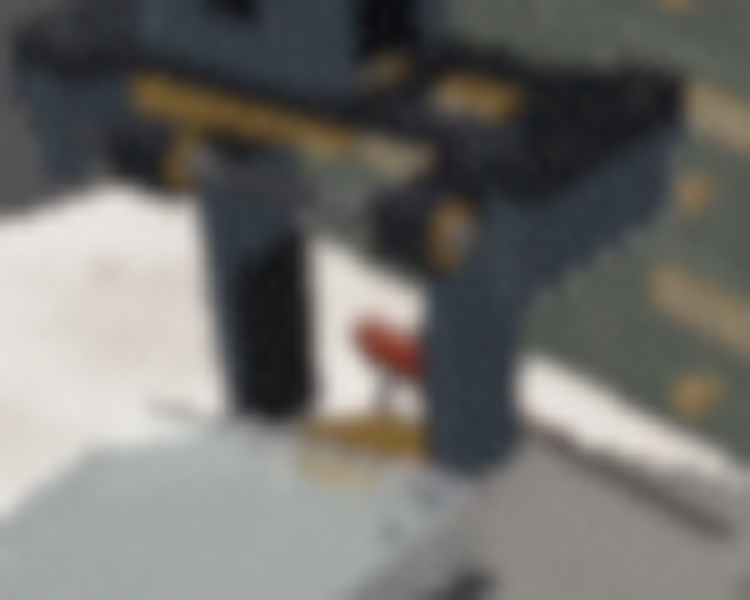

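```bash
python3 -m jog '[[0.06,0,0,0.0015,0,0,0],[0.054,0,0,0,0,0,0],[0.048,0,0,0,0,0,0],[0.044,0,0,0,0,0,0],[0.041,0,0,0,0,0,0],[0.036,0,0,0,0,0,0],[0.036,0,0,0,0,0,0],[0.036,0,0,0,0,0,0]]' 12
```

```text
time_s: 28.58
ee_pos: [529.4, 228.1, 215.2]
ee_rot: [-180.0, -0.0, 19.1]
force: [-0.0, 0.9, 0.6]
gripper_width: 38.7
```

```bash
python3 -m jog '[[0.036,0,0,-0.003,0,0,0],[0.036,0,0,-0.005,0,0,0],[0.036,0,0,-0.012,0,0,0],[0.036,0,0,-0.02,0,0,0],[0.036,0,0,-0.03,0,0,0],[0.036,0,0,-0.03,0,0,0],[0.036,0,0,0,0,0,0]]'
python3 - <<'E'
from h import *
togo([419.5,-265.5,100],90)
s=vision.grab_frame("scene");cv2.imwrite("pics/c5.png",cv2.resize(s["color"][140:215,225:325],None,fx=8,fy=8,interpolation=cv2.INTER_CUBIC)[:600])
E
```

```text
time_s: 29.45
ee_pos: [530.1, 228.3, 318.3]
ee_rot: [-180.0, -0.4, 19.1]
force: [-0.5, -0.8, -0.4]
gripper_width: 39.0
t 29.45 pos [530.1 228.3 318.3] rot [-180.    -0.4   19.1] F [-0.5 -0.8 -0.4] w 39.0
tool shift mm [-266.1  430.6   44.4] turn rad [ 0.0038 -0.0061 -1.238 ] world d [-110.6 -493.8  -46.3]
```

View pics/c5.png

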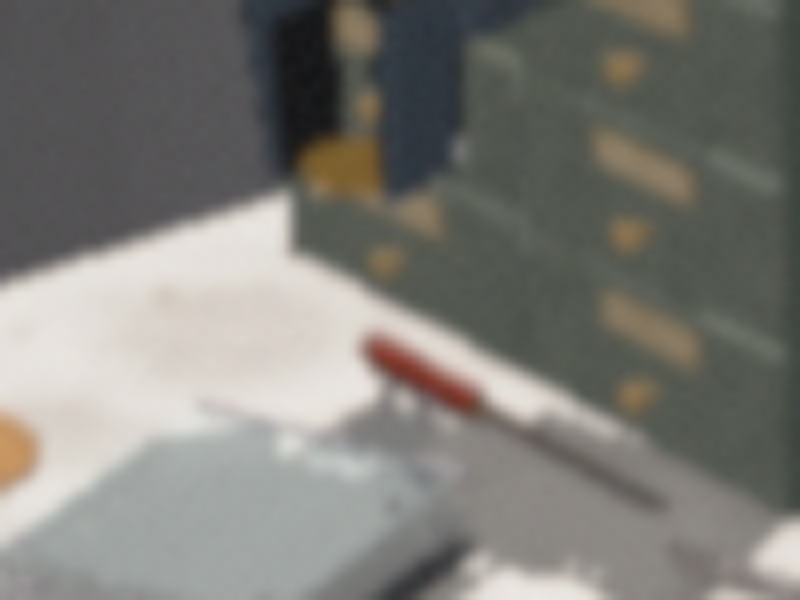

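```bash
python3 -m jog '[[0.036,-0.02,0.008,0,0,0,0],[0.036,-0.0338,0.0132,0,0,0,0],[0.036,-0.0338,0.0132,0,0,0,0],[0.036,-0.0338,0.0132,0,0,0,0],[0.036,-0.0138,0.0052,0,0,0,0],[0.036,0,0,0,0,0,-0.1],[0.036,0,0,0,0,0,-0.163],[0.036,0,0,0,0,0,-0.163],[0.036,0,0,0,0,0,-0.163],[0.036,0,0,0,0,0,-0.163],[0.036,0,0,0,0,0,-0.163],[0.036,0,0,0,0,0,-0.163]]'
python3 -m jog '[[0.036,0,0,0,0,0,-0.1],[0.036,0,0,0,0,0,-0.06],[0.036,0,0,0,0,0,0]]'
python3 -c "
from h import *
togo([419.5,-262.7,100],90)"
```

```text
time_s: 31.0
ee_pos: [419.5, 134.4, 314.7]
ee_rot: [-180.0, -0.0, 81.1]
force: [-1.2, 0.4, -0.3]
gripper_width: 39.1
time_s: 31.38
ee_pos: [419.4, 134.3, 314.7]
ee_rot: [-180.0, -0.0, 90.0]
force: [0.4, -0.6, -0.4]
gripper_width: 38.9
t 31.38 pos [419.4 134.3 314.7] rot [-180.   -0.   90.] F [ 0.4 -0.6 -0.4] w 38.9
tool shift mm [-397.     0.4   42.7] turn rad [-0.0002 -0.0002 -0.0007] world d [ 1.00e-01 -3.97e+02 -4.27e+01]
```

```bash
python3 -m jog '[[0.036,-0.02,0,0,0,0,0],[0.036,-0.043,0,0,0,0,0],[0.036,-0.043,0,0,0,0,0],[0.036,-0.043,0,0,0,0,0],[0.036,-0.043,0,0,0,0,0],[0.036,-0.043,0,0,0,0,0],[0.036,-0.043,0,0,0,0,0],[0.036,-0.043,0,0,0,0,0],[0.036,-0.043,0,0,0,0,0],[0.036,-0.023,0,0,0,0,0],[0.036,-0.01,0,0.01,0,0,0],[0.036,0,0,0.01,0,0,0]]'
python3 -m jog '[[0.036,0,0,0.02,0,0,0],[0.036,0,0,0.015,0,0,0],[0.036,0,0,0.01,0,0,0],[0.036,0,0,0,0,0,0]]'
python3 - <<'E'
from h import *
togo([419.5,-262.7,42],90)
s=vision.grab_frame("scene");cv2.imwrite("pics/d1.png",cv2.resize(s["color"][250:325,310:410],None,fx=8,fy=8,interpolation=cv2.INTER_CUBIC)[:600])
print("pan proj",((proj(s,[419.5,-265.5,23])-[310,250])*8+4).round())
E
```

```text
time_s: 32.88
ee_pos: [418.9, -262.9, 294.0]
ee_rot: [-180.0, -0.1, 89.9]
force: [-0.5, -0.1, -0.5]
gripper_width: 38.8
time_s: 33.38
ee_pos: [418.9, -262.5, 249.4]
ee_rot: [-179.9, -0.1, 90.0]
force: [-1.2, 0.5, 0.5]
gripper_width: 39.0
t 33.38 pos [ 418.9 -262.5  249.4] rot [-1.799e+02 -1.000e-01  9.000e+01] F [-1.2  0.5  0.5] w 39.0
tool shift mm [-0.2  0.7 35.4] turn rad [-0.0014 -0.0011  0.0004] world d [  0.6  -0.2 -35.4]
pan proj [[386. 364.]]
```

View pics/d1.png

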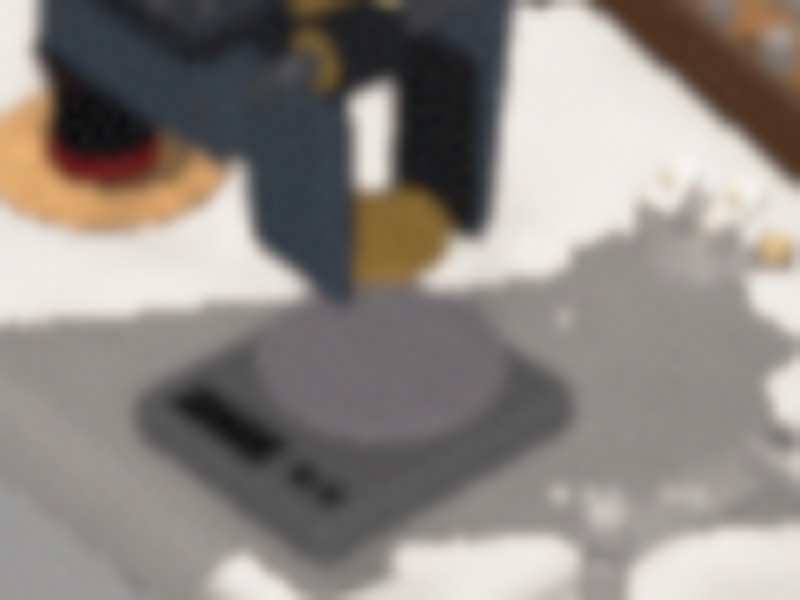

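```bash
python3 -m jog '[[0.036,0,0.0005,0.015,0,0,0],[0.036,0,0,0.010,0,0,0],[0.036,0,0,0.005,0,0,0],[0.036,0,0,0.002,0,0,0],[0.036,0,0,0,0,0,0],[0.036,0,0,0,0,0,0]]'
```

```text
time_s: 34.17
ee_pos: [419.5, -263.0, 218.4]
ee_rot: [180.0, 0.0, 90.0]
force: [-0.8, -0.5, -0.4]
gripper_width: 38.9
```

```bash
python3 -m jog '[[0.036,0,0,0.001,0,0,0],[0.036,0,0,0.001,0,0,0],[0.036,0,0,0,0,0,0]]'; python3 -m jog '[[0.036,0,0,0.001,0,0,0],[0.036,0,0,0,0,0,0]]'; python3 -m jog '[[0.036,0,0,0.0006,0,0,0],[0.036,0,0,0,0,0,0]]'
python3 - <<'E'
from h import *
s=vision.grab_frame("scene");cv2.imwrite("pics/d2.png",cv2.resize(s["color"][250:325,310:410],None,fx=8,fy=8,interpolation=cv2.INTER_CUBIC)[:600])
E
```

```text
time_s: 34.55
ee_pos: [419.4, -262.9, 216.1]
ee_rot: [-180.0, -0.0, 90.0]
force: [-0.5, 0.7, 0.4]
gripper_width: 39.2
time_s: 34.8
ee_pos: [419.4, -262.9, 215.0]
ee_rot: [-180.0, -0.0, 90.0]
force: [0.4, -0.4, -0.3]
gripper_width: 38.7
time_s: 35.05
ee_pos: [419.4, -263.0, 214.5]
ee_rot: [-180.0, -0.0, 90.0]
force: [0.7, 1.0, -0.0]
gripper_width: 39.0
```

View pics/d2.png

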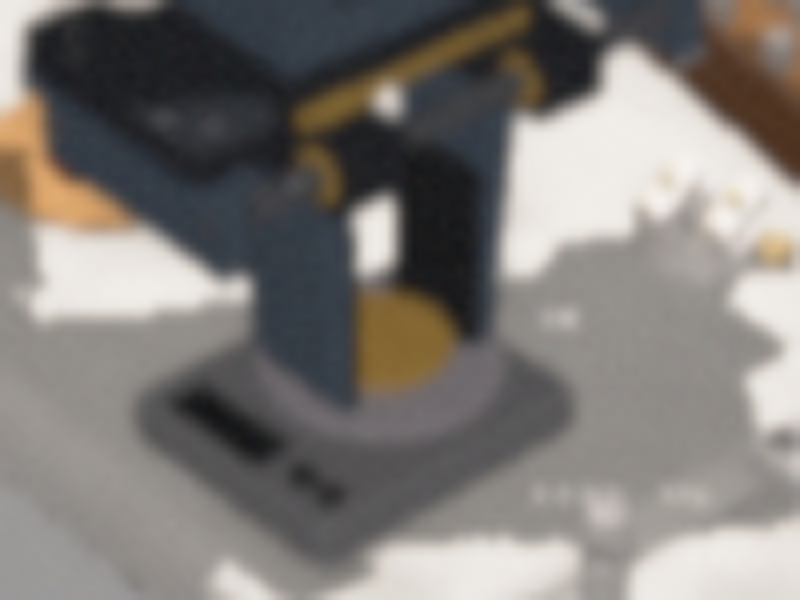

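```bash
python3 -m jog '[[0.036,0,0,0.0004,0,0,0],[0.036,0,0,0,0,0,0]]'; python3 -m jog '[[0.036,0,0,0.0004,0,0,0],[0.036,0,0,0,0,0,0]]';  python3 -c "
from workcell import status
for i in range(3): print(status.state()['force'])"
```

```text
time_s: 35.35
ee_pos: [419.4, -262.9, 214.1]
ee_rot: [180.0, -0.0, 90.0]
force: [-0.4, 0.5, 0.1]
gripper_width: 38.8
time_s: 35.6
ee_pos: [419.4, -262.9, 214.1]
ee_rot: [180.0, 0.0, 90.0]
force: [0.1, -0.1, 5.0]
gripper_width: 38.8
[ 0.05862416 -0.08165196  4.99592619]
[ 0.05862416 -0.08165196  4.99592619]
[ 0.05862416 -0.08165196  4.99592619]
```

```bash
python3 -m jog '[[0.036,0,0,-0.0004,0,0,0],[0.0395,0,0,0,0,0,0],[0.041,0,0,0,0,0,0],[0.042,0,0,0,0,0,0],[0.044,0,0,0,0,0,0],[0.05,0,0,0,0,0,0],[0.06,0,0,0,0,0,0],[0.06,0,0,-0.005,0,0,0],[0.06,0,0,-0.02,0,0,0],[0.06,0,0,-0.03,0,0,0],[0.06,0,0,-0.04,0,0,0],[0.06,0,0,-0.04,0,0,0]]' 3
python3 -m jog '[[0.06,0.03,-0.02,-0.01,0,0,0],[0.06,0.04,-0.03,0,0,0,0],[0.06,0.04,-0.03,0,0,0,0],[0.06,0.04,-0.02,0,0,0,0],[0.06,0.02,0,0,0,0,0],[0.06,0,0,0,0,0,0]]'
python3 - <<'E'
from h import *
s=vision.grab_frame("scene");cv2.imwrite("pics/d3.png",cv2.resize(s["color"][180:330,210:410],None,fx=4,fy=4,interpolation=cv2.INTER_CUBIC)[:600])
t=vision.grab_frame("top");cv2.imwrite("pics/d4.png",cv2.resize(t["color"][180:300,160:400],None,fx=3.3,fy=3.3,interpolation=cv2.INTER_CUBIC)[:600])
E
```

```text
time_s: 37.1
ee_pos: [419.3, -262.8, 350.3]
ee_rot: [180.0, -0.0, 90.0]
force: [1.2, -0.5, 0.0]
gripper_width: 60.1
time_s: 37.85
ee_pos: [319.1, -92.1, 359.4]
ee_rot: [179.9, 0.0, 90.1]
force: [-0.2, 0.2, 0.1]
gripper_width: 60.0
```

View pics/d3.png

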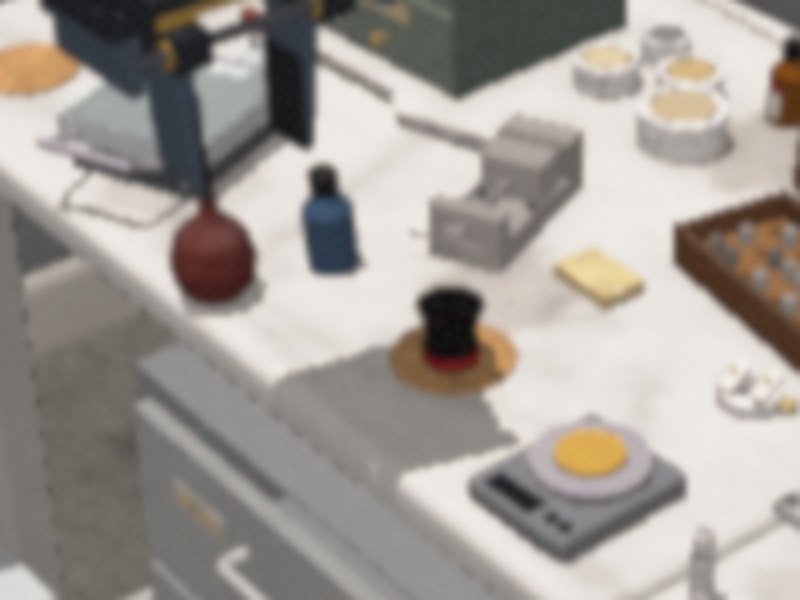

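View pics/d4.png

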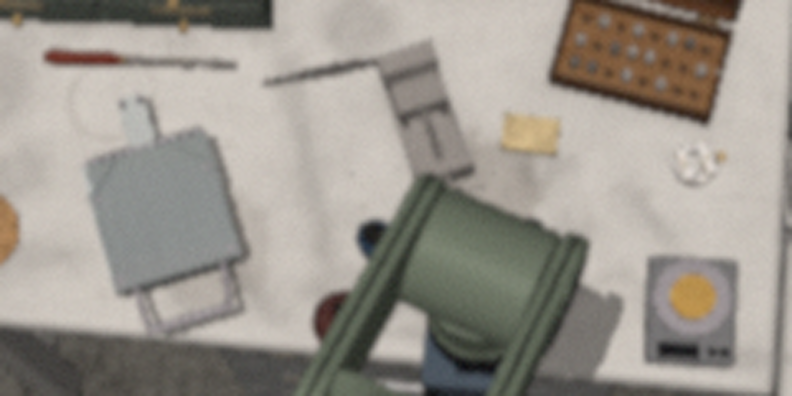

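```bash
python3 -c "
from workcell import ticket,status
print(status.state()['force'],status.state()['qvel'].round(1)); print(ticket.job_done())"
```

```text
[1.07153348 0.15945848 0.20498514] [-0.9  0.6 -0.3  0.   0.   0.1]
the job is handed in; nothing more can be done
None
```

The brass disc is lying flat near the middle of the scale's pan, and I handed the job in at about 38 s, with the gripper empty and clear of everything.

- **Loupe:** I moved it to the right-hand cork mat and released it once the foot touched the mat. It stands upright about 1–2 mm off the mat's centre.
- **Tray:** I lifted the handle to about 0.6 rad and held it for about 2 s until the disc had slid into the open corner. I then lowered it until it rested on its base, pressing about 15 N at the end. The last pictures show it level.
- **Disc:** I gripped it by the rim and lowered it until the fingertips just touched the pan. It then dropped about 2 mm on release.
- **Other things:** In the last scene picture, the bottle, blower, collet and blank look undisturbed. I checked this by eye, not by measuring. In the last top picture the arm hid the mat and loupe and partly hid the bottle and blower.

**Disagreement between checks:** the two cameras differed by 3–8 mm on some heights and positions. I went by the top camera, the heights in the text and touch; the fingertips met the pan at the height I expected.

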